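Change the citrus juicer's reamer: drift the big one off its taper, seat the small one

ROBOT

A 7-joint arm with a two-finger parallel gripper is mounted at the origin on the work surface. World frame = base frame: x ahead of the robot, y to its left, z up, the work surface at z = 0. Lengths are in m, angles in rad, forces in N, time in s.
With the tool pointing down it reaches from about 0.4 to 0.85 m from the base axis. Payload 10.4 kg.
Tool frame: the origin (TCP) lies between the finger pads; the fingertips stand 25 mm ahead of it and the grasp point (between the pads) lies 6 mm ahead of it; x points along the fingers, y is the direction in which the jaws open and shut, and the axes are right-handed (so a half turn about x gives the same grasp; the last joint's range is limited). The gripper opens to 87 mm and grips with 3 to 60 N. Pads are 19 mm wide; open, the fingers measure 117 mm over their backs; the gripper's body (75 mm by 190 mm) begins 51 mm behind the grasp point.
Start: joints at [1.286, 0.332, -0.065, 1.46, 0.022, 1.35, -0.088], TCP at [0.162, -0.604, 0.248] pointing down, gripper open.
Joint ranges: [-2.6, 2.6], [-0.5, 2.12], [-1.47, 1.34], [0.16, 2.42], [-1.27, 4.41], [0.06, 2.06], [-2.6, 2.6]. Speed limits (rad/s): [2.22, 2.22, 2.79, 2.79, 3.14, 3.14, 3.14].

INTERFACE

Orientations are given as a unit quaternion [x, y, z, w].
In Python, from bench import r gives the robot as it stands.
- The arm moves only by the shell command python3 -m pendant 'ROWS' [FORCE]. ROWS is JSON, a list of rows, each an object with "translation": the shift along the world's x, y, z in cm, a list of three; "angular": the turn, a rotation vector about the world's x, y, z in degrees, a list of three; "hand": the opening, from -1 (shut) to 1 (fully open). In form: [{"translation": [dx, dy, dz], "angular": [wx, wy, wz], "hand": hand}, ...]. A call has 1 to 20 rows; each row shifts and turns the commanded pose from where the row before left it; what a row does not reach is not made up. A row lasts 1/10 s, in which the tool goes at most 50 mm and 8.59 degrees, less where a joint would pass 70% of its speed; a pose out of reach is approached as far as the arm can. A call is refused whole if a number of a shift passes 5 or a number of a turn 8.59, either way. A call with a gripper value outside its range is refused whole. The fingers move at their own pace and stop on an object; FORCE is the grip in N (left out, the last holds). Time passes only in rows, so rows that do not move let the fingers close. It gives the time, the measured TCP pose, the force and the opening at its end, in the units of the state.
- r.read_state(): the state, without advancing time (a new reading comes with each control period).
- r.camera(name): name is "scene" or "top" or "wrist"; returns the picture (384x512x3 uint8, red, green, blue); there is no depth.
- r.camera_info(name): a dict with "fx", "fy", "cx", "cy" (pixels), "rvec" (rotation vector, rad) and "tvec" (3), from world to camera coordinates, as OpenCV has them; the wrist camera has in their place "mount" (4x4, takes a point from camera to tool coordinates, whose origin is the TCP and whose axes are the tool frame's). Camera axes: x right, y down, z forward; pixel columns grow to the right and rows downward; lengths in m; the calibration is good to about 2 mm. The wrist camera is an equidistant fisheye: a pixel r from the principal point sees the ray r / f radians off the axis. A picture is of the moment at which its call begins: read the wrist's pose just before it. camera_info takes no time and is no camera call.
- r.close_job(): hands the job in, once; it reports no verdict.
Trained networks look in the newest picture that a camera, given by its name, has taken for a name from the list of things; names that differ only in an ending like _2 or _b are one class to them, and where a whole thing is asked for, a point or a joint stands for the part that bears it (a point fixed in the world has none). Each returns a list of dicts, best first, with "confidence" (0 to 1); they miss things now and then, are a little off and sometimes report something else, mostly with a low value. They report only what shows in the picture. A call takes as long as a camera call. They do not tell look-alikes from the thing itself.
- r.find_in(camera, name): "point" ([row, column] in pixels, amid what is visible of it).
- r.mark_of(camera, name): "point" ([row, column] in pixels: a listed point, or the origin of a listed thing).
The state is a dict: "time": time; "joint_positions": joint angles; "joint_vel": joint speeds; "joint_torque": joint torques, N m; "ee_pos": TCP position; "eef_rot": TCP orientation; "ft_force": force on the tool from outside, world axes, zero at the start; "torque": the same for the moment, N m; "width": finger opening in m.
Only numpy, scipy, OpenCV 4.12 (cv2) and the standard library are available. Lean on these libraries where they do the work, as an engineer would, in place of code of your own. Each camera call takes 0.05 s, during which the arm holds its last target.

TASK

Change the juicer over from oranges to limes: the big reamer is stuck in the spindle's taper, so free it not by pulling but by driving the drift (the steel wedge with the black grip) through the slot across the spindle until the wedge lifts it some 3 mm; then lay the drift back flat on the worktop, clear of the juicer, and stand the big reamer in the empty hole of the white rack. Seat the small reamer in the spindle with a twisting push: feel its tang into the slot, then press and twist it fully home, until its collar is closed on the nose and stays so. Force nothing (no push over about 50 N), drop neither reamer, and leave the bowl, jar and bottle alone.

Things in the scene. Friction and masses are not known exactly. Their poses are not given: they have to be found in the camera images.
- juicer: round stainless motor base, 176 mm across, 110 mm high, fixed, its juice bowl off; origin under its centre on the worktop, z up, its black switch at -x. In its middle stands the fixed steel spindle nose, 44 mm across, from 110 up to 187 mm. Two dark grooves in the deck run out along y and -y, in line with the slot through the nose
- nose (a point): centre of the nose's top face, 187 mm up, axes as the juicer's. A taper bore opens here, 24 mm wide, 37 mm deep. A reamer is home when its origin is here, its tang in the slot (either way round). With the tang across the slot it stops 12 mm short; in line, the taper binds 4 to 5 mm short: a straight push needs 30 to 45 N to close that, but 15 to 25 N will do if it is twisted to and fro by some 4 degrees
- slot (a point): on the axis, in the floor of the cross slot, 128 mm up. The slot runs right through the nose along the juicer's y axis, open at both ends, 10 mm wide, from 128 to 150 mm up; a seated reamer's tang fills its top and leaves a window 10 mm high under it
- big_reamer: white ribbed dome 60 mm across (straight-sided 15 to 34 mm above the origin, top at 60 mm) on a steel collar 10 mm high, 40 mm across with two flats; below it a taper shank 35 mm long, then a flat tang 8 mm thick, 16 wide, 14 long. Origin: on the axis in the collar's underside, z up. Tang's width along y, collar's flats face +-x. About 190 g. Starts home, stuck in the spindle.
- small_reamer: white ribbed dome 44 mm across (straight-sided 15 to 34 mm above the origin, top at 54 mm) on a steel collar 10 mm high, 40 mm across with two flats; below it a taper shank 35 mm long, then a flat tang 8 mm thick, 16 wide, 14 long. Origin: on the axis in the collar's underside, z up. Tang's width along y, collar's flats face +-x. About 150 g. Starts in a hole of the rack, collar on top.
- rack: white plastic block 190 x 90 mm, 58 mm high, fixed to the worktop, with two round holes 27 mm wide and 53 mm deep; origin under its centre, z up, the holes lie at 48 mm either way along its x axis
- rack_hole0 (a point): centre of the mouth of the hole that holds the small reamer, 58 mm above the worktop
- rack_hole1 (a point): centre of the mouth of the empty hole, 58 mm above the worktop; the big reamer is to stand here, collar on the rack's top
- drift: black grip 55 mm long, 26 wide, 34 high, with a steel wedge blade 7 mm thick from 27.5 to 147.5 mm along +x. Origin under the grip's middle, z up. The blade's lower edge is level with the grip's underside; its height falls from 22 mm at the grip to 5 at the tip. In the slot it meets the tang with its tip 28 mm past the axis and lifts it 3 mm at 50 mm past, pushed with 5 to 20 N. About 180 g, loose
- drift_tip (a point): the drift's tip, at its lower edge, 147.5 mm along +x from the drift's origin and 1.5 mm up
- bowl: loose steel bowl, 170 mm across, a bystander
- jar: loose white jar, 76 mm across, 130 mm high, a bystander
- oil: loose green glass bottle, 60 mm across, 190 mm high, a bystander
Things that resemble listed ones, but are neither listed nor needed, are in the scene too. Leave any blue or purple look-alike of the small_reamer alone.

How it is judged:
On the way, in this order (a step that is already met when the one before it is completed fails the run):
1. the drift, through the slot, lifts the big reamer off its taper by 2.5 mm or more, with no finger on the reamer (z of big_reamer in the frame of nose between 0.0025 and 0.012 m and x of drift_tip in the frame of slot between -0.008 and 0.008 m and z of drift_tip in the frame of slot between -0.004 and 0.015 m and horizontal distance between drift_tip and slot above 0.03 m and horizontal distance between drift and slot below 0.125 m and contact force between the fingers and big_reamer below 0.5 N), for 0.1 s.
2. the big reamer stands in the rack's empty hole, let go (horizontal distance between big_reamer and rack_hole1 below 0.007 m and z of big_reamer in the frame of rack_hole1 below 0.003 m and angle between big_reamer's own z axis and vertical below 0.08 rad and contact force between the fingers and big_reamer below 0.1 N), for 0.2 s.
3. the small reamer is home in the spindle, its collar closed on the nose (z of small_reamer in the frame of nose below 0.0015 m and horizontal distance between small_reamer and nose below 0.003 m and angle between small_reamer's own z axis and vertical below 0.05 rad), for 0.2 s.
At the end, for the whole second after the job is handed in: small reamer home and let go: gap under its collar under 1.5 mm, within 3 mm of the axis, upright; big reamer upright in the once empty hole (within 7 mm, collar within 3 mm of the rack's top); drift level on the worktop, its grip over 130 mm from the juicer's centre; all at rest (all of step 3 and linear speed of each of small_reamer, big_reamer, drift below 0.01 m/s and horizontal distance between big_reamer and rack_hole1 below 0.007 m and z of big_reamer in the frame of rack_hole1 below 0.003 m and angle between big_reamer's own z axis and vertical below 0.08 rad and height (world z) of drift below 0.006 m and angle between drift's own z axis and vertical below 0.1 rad and horizontal distance between drift and juicer above 0.13 m); the robot touches nothing.
It fails at once if the small reamer is forced: the contact forces between it and the spindle add up to over 150 N (a push of some 50 N) (contact force between small_reamer and juicer above 150 N).
It fails at once if the drift is forced: the contact forces between it and the juicer add up to over 120 N (a push of some 45 N) (contact force between drift and juicer above 120 N).
It fails at once if the robot knocks or presses on the juicer with more than 30 N (contact force between the arm and juicer above 30 N).
It fails at once if a reamer is dropped on the worktop (height (world z) of any of big_reamer, small_reamer below 0.045 m).
It fails at once if the bowl, the jar or the bottle is pushed more than 30 mm (distance of any of bowl, jar, oil from where it was at the start of the episode above 0.03 m).
It also fails if it takes over 72 s, if anything falls off the work surface, if the arm or the gripper's body presses on something with over 40 N, if the wrist force passes 120 N, or if a joint passes its speed limit or range.

## Working session

There is one attempt and no reset: what is moved stays moved. The work goes in short steps, Python scripts to look and compute and a shell command to move; the robot and the scene stay as the last step left them, time stands still between calls to the robot, and variables do not carry over. Pictures are saved under pics/ and viewed, and the job is handed in when it is done.

```bash
ls; mkdir -p pics; python3 - <<'E'
from bench import r
import cv2
s=r.read_state(); print(s)
for n in ['scene','top','wrist']:
    im=r.camera(n); cv2.imwrite(f'pics/{n}0.png',im[:,:,::-1])
    print(n,r.camera_info(n))
    for t in ['juicer','nose','slot','big_reamer','small_reamer','rack','rack_hole0','rack_hole1','drift','drift_tip']:
        print(t,[( [round(v) for v in d['point']],round(d['confidence'],2)) for d in r.mark_of(n,t)][:4])
E
```

```text
pics
{'time': 0.0, 'joint_positions': array([ 1.28641768,  0.33284425, -0.064699  ,  1.46096402,  0.02160521,
        1.34987348, -0.08850479]), 'joint_vel': array([-0.00127663,  0.0014025 , -0.00012623,  0.00011499, -0.00149612,
       -0.0009373 ,  0.00136233]), 'joint_torque': array([-1.40642311e-03, -6.23248744e+01,  2.36698589e-02, -3.89886475e+01,
       -6.14832784e-02,  3.98168061e-02,  1.13397164e-04]), 'ee_pos': array([ 0.1616516 , -0.60336712,  0.24676032]), 'eef_rot': array([-0.70096843, -0.09277912,  0.70114636, -0.09181004]), 'ft_force': array([0.89233001, 0.88368053, 0.11311802]), 'torque': array([-0.01677393,  0.02117151,  0.05464247]), 'width': 0.08699110289382371}
scene {'fx': 417.85314408708865, 'fy': 417.85314408708865, 'cx': 256.4111941854132, 'cy': 188.3869444164568, 'rvec': array([ 1.10237119,  2.50268473, -0.89138536]), 'tvec': array([ 0.40183586, -0.29015   ,  1.59087079])}
juicer [([199, 266], 0.79)]
nose [([157, 267], 0.82)]
slot [([170, 267], 0.6)]
big_reamer [([240, 341], 0.29)]
small_reamer [([280, 374], 0.73), ([255, 382], 0.61), ([240, 340], 0.5), ([18
[... 763 characters left out ...]
], 0.45)]
drift [([247, 365], 0.76), ([210, 271], 0.54)]
drift_tip [([194, 379], 0.63), ([211, 270], 0.54), ([208, 269], 0.44)]
wrist {'fx': 297.3186396354542, 'fy': 297.3186396354542, 'cx': 252.0787232559615, 'cy': 189.24398639938715, 'mount': array([[ 1.96246312e-04, -2.56789868e-01,  9.66467240e-01,
        -1.36885099e-01],
       [ 9.99999954e-01,  2.74925874e-04, -1.30007639e-04,
         1.30940739e-03],
       [-2.32322206e-04,  9.66467220e-01,  2.56789910e-01,
        -6.98494158e-02],
       [ 0.00000000e+00,  0.00000000e+00,  0.00000000e+00,
         1.00000000e+00]])}
juicer []
nose []
slot []
big_reamer []
small_reamer []
rack []
rack_hole0 []
rack_hole1 []
drift []
drift_tip []
```

View pics/top0.png

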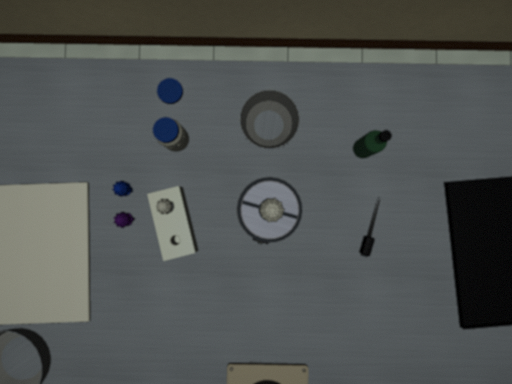

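View pics/scene0.png

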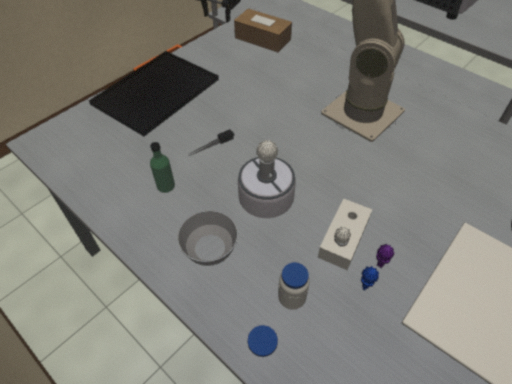

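View pics/wrist0.png

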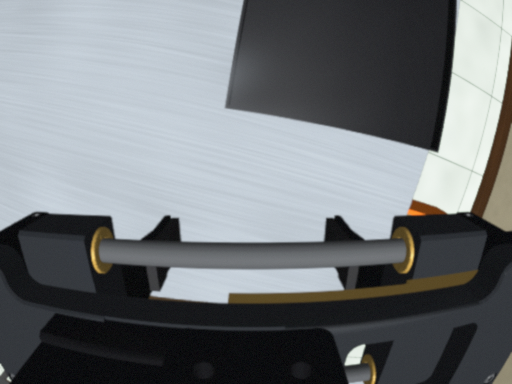

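```bash
python3 - <<'E'
import cv2
t=cv2.imread('pics/top0.png'); s=cv2.imread('pics/scene0.png')
cv2.imwrite('pics/top0a.png',cv2.resize(t[150:270,90:290],None,fx=4,fy=4,interpolation=cv2.INTER_CUBIC))
cv2.imwrite('pics/top0b.png',cv2.resize(t[150:290,240:420],None,fx=4,fy=4,interpolation=cv2.INTER_CUBIC))
cv2.imwrite('pics/scene0a.png',cv2.resize(s[110:310,150:420],None,fx=2.9,fy=2.9,interpolation=cv2.INTER_CUBIC))
E
```

```text
(no output)
```

View pics/top0a.png

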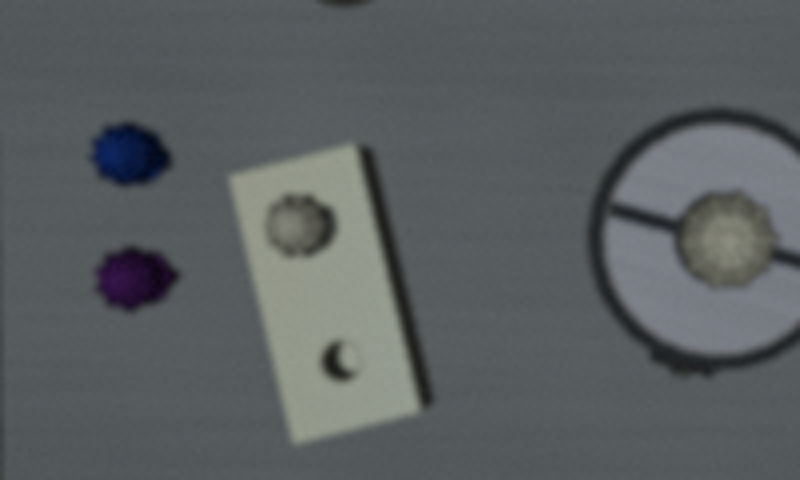

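View pics/top0b.png

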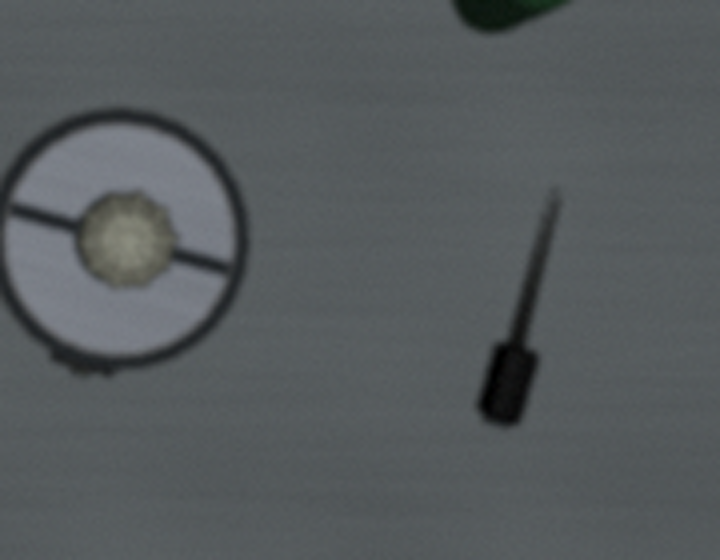

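View pics/scene0a.png

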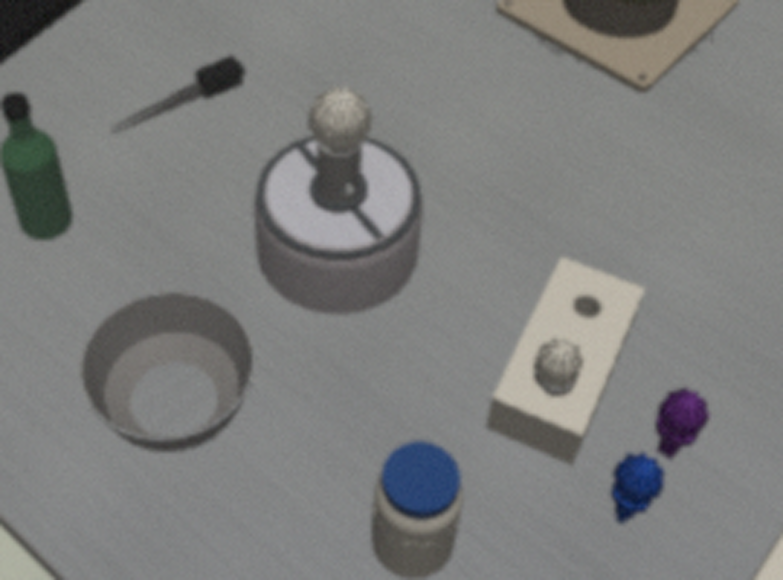

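```bash
cat > h.py <<'E'
import numpy as np, cv2
from scipy.spatial.transform import Rotation as R
from bench import r
CI={n:r.camera_info(n) for n in ['scene','top']}
def ray(cam,row,col):
    c=CI[cam]; Rm=cv2.Rodrigues(c['rvec'])[0]; o=-Rm.T@c['tvec']
    d=Rm.T@np.array([(col-c['cx'])/c['fx'],(row-c['cy'])/c['fy'],1]); return o,d
def onz(cam,row,col,z):
    o,d=ray(cam,row,col); return o+d*(z-o[2])/d[2]
def proj(cam,p):
    c=CI[cam]; q=cv2.Rodrigues(c['rvec'])[0]@np.asarray(p,float)+c['tvec']
    return np.array([c['cy']+c['fy']*q[1]/q[2], c['cx']+c['fx']*q[0]/q[2]])
E
python3 - <<'E'
from h import *
a=lambda u,v:(150+v/4,90+u/4)
b=lambda u,v:(150+v/4,240+u/4)
P=lambda q,z:onz('top',*q,z).round(4)
print('rack corners',[P(a(*c),.058) for c in [(230,177),(357,143),(422,410),(293,444)]])
print('hole1',P(a(342,360),.058),'hole0 dome',P(a(298,225),.085))
print('deck',P(a(718,238),.11),'dome',P(a(726,239),.187+.035))
print('grooves',P(b(10,208),.11),P(b(228,270),.11))
print('switch',P(a(683,362),.05))
print('drift grip',P(b(508,383),.03),'tip',P(b(556,187),.003))
print('grip butt',P(b(500,417),.03), 'grip front',P(b(517,347),.03))
s=lambda u,v:(110+v/2.9,150+u/2.9)
S=lambda q,z:onz('scene',*q,z).round(4)
print('scene: rack corners',[S(s(*c),.058) for c in [(563,257),(644,291),(575,432),(490,400)]],'hole1',S(s(587,305),.058))
print('drift tip',S(s(113,131),.003),'grip top',S(s(220,70),.034))
print('grooves',S(s(298,143),.11),S(s(382,237),.11))
print('deck', S(s(338,196),.11))
print('bottle', P((148,366),.02),'bowl',P((120,269),.05),'jar',P((133,170),.1))
E
```

```text
rack corners [array([0.5913, 0.3393, 0.058 ]), array([0.6163, 0.2519, 0.058 ]), array([0.4331, 0.2024, 0.058 ]), array([0.4085, 0.2905, 0.058 ])]
hole1 [0.4664 0.2583 0.058 ] hole0 dome [0.5588 0.2842 0.085 ]
deck [0.5547 0.0026 0.11  ] dome [0.5547 0.0024 0.222 ]
grooves [0.5732 0.0736 0.11  ] [ 0.5349 -0.0695  0.11  ]
switch [0.468  0.0234 0.05  ]
drift grip [ 0.4561 -0.278   0.03  ] tip [ 0.5965 -0.3217  0.003 ]
grip butt [ 0.4321 -0.2724  0.03  ] grip front [ 0.4815 -0.2844  0.03  ]
scene: rack corners [array([0.4319, 0.2096, 0.058 ]), array([0.4126, 0.2955, 0.058 ]), array([0.5941, 0.3368, 0.058 ]), array([0.6198, 0.2576, 0.058 ])] hole1 [0.466  0.2627 0.058 ]
drift tip [ 0.5958 -0.316   0.003 ] grip top [ 0.4573 -0.2713  0.034 ]
grooves [ 0.5337 -0.07    0.11  ] [0.5711 0.079  0.11  ]
deck [0.5605 0.0108 0.11  ]
bottle [ 0.7367 -0.2781  0.02  ] bowl [0.8067 0.0052 0.05  ] jar [0.7546 0.2711 0.1   ]
```

```bash
python3 - <<'E'
from h import *
s=r.read_state(); print(s['time']); M=R.from_quat(s['eef_rot']).as_matrix(); print(M.round(3))
print(np.degrees(np.arctan2(M[1,1],M[0,1])),np.degrees(np.arctan2(M[1,2],M[0,2])))
E
```

```text
1.65
[[ 0.     0.259 -0.966]
 [-0.    -0.966 -0.259]
 [-1.     0.    -0.   ]]
-74.9995689673572 -164.9995688857134
```

```bash
python3 -m pendant '[{"translation":[2.7,3.4,-0.5],"angular":[0,0,-3.2],"hand":1},{"translation":[2.7,3.4,-0.5],"angular":[0,0,-3.2],"hand":1},{"translation":[2.7,3.4,-0.5],"angular":[0,0,-3.2],"hand":1},{"translation":[2.7,3.4,-0.5],"angular":[0,0,-3.2],"hand":1},{"translation":[2.7,3.4,-0.5],"angular":[0,0,-3.2],"hand":1},{"translation":[2.7,3.4,-0.5],"angular":[0,0,-3.2],"hand":1},{"translation":[2.7,3.4,-0.5],"angular":[0,0,-3.2],"hand":1},{"translation":[2.7,3.4,-0.5],"angular":[0,0,-3.2],"hand":1},{"translation":[2.7,3.4,-0.5],"angular":[0,0,-3.2],"hand":1},{"translation":[2.3,3.1,-0.2],"angular":[0,0,-3.2],"hand":1},{"translation":[0,0,0],"angular":[0,0,0],"hand":1},{"translation":[0,0,0],"angular":[0,0,0],"hand":1}]' 40
cat >> h.py <<'E'
WI=r.camera_info('wrist')
def wcam(s):
    T=np.eye(4); T[:3,:3]=R.from_quat(s['eef_rot']).as_matrix(); T[:3,3]=s['ee_pos']
    return T@WI['mount']
def wonz(s,row,col,z):
    T=wcam(s); x=(col-WI['cx']);y=(row-WI['cy']); rr=np.hypot(x,y); th=rr/WI['fx']
    d=np.array([np.sin(th)*x/max(rr,1e-9),np.sin(th)*y/max(rr,1e-9),np.cos(th)])
    d=T[:3,:3]@d; o=T[:3,3]; return o+d*(z-o[2])/d[2]
def wproj(s,p):
    q=np.linalg.inv(wcam(s))@np.r_[p,1]; th=np.arctan2(np.hypot(q[0],q[1]),q[2]); h=np.hypot(q[0],q[1])
    return np.array([WI['cy']+WI['fx']*th*q[1]/h, WI['cx']+WI['fx']*th*q[0]/h])
import json
def snap(cam,fn):
    s=r.read_state(); im=r.camera(cam); cv2.imwrite('pics/'+fn+'.png',im[:,:,::-1])
    st=dict(ee_pos=list(map(float,s['ee_pos'])),eef_rot=list(map(float,s['eef_rot'])))
    json.dump(st,open('pics/'+fn+'.json','w')); return s,im
def ld(fn): return json.load(open('pics/'+fn+'.json'))
E
python3 - <<'E'
from h import *
s,im=snap('wrist','w1'); print(s['time'],s['ee_pos'],s['joint_positions'].round(2)); M=R.from_quat(s['eef_rot']).as_matrix(); print(np.degrees(np.arctan2(M[1,1],M[0,1])))
for n in ['drift','drift_tip']:
    for d in r.mark_of('wrist',n): print(n,d, wonz(s,*d['point'],0.002))
E
```

```text
time: 2.85
ee_pos: [0.4281, -0.2663, 0.2007]
eef_rot: [-0.699, 0.104, 0.699, 0.104]
ft_force: [1.0, -0.6, -0.1]
width: 0.0872
2.85 [ 0.42806328 -0.26628132  0.20065021] [ 0.79  0.12 -0.34  1.82  0.04  1.21 -1.43]
-106.86454203251675
drift {'point': [146.4, 253.7], 'confidence': 0.62} [ 0.45739755 -0.27834261  0.002     ]
drift_tip {'point': [148.9, 251.6], 'confidence': 0.7} [ 0.45534716 -0.27523642  0.002     ]
drift_tip {'point': [22.5, 254.3], 'confidence': 0.6} [ 0.5942297  -0.32047132  0.002     ]
```

View pics/w1.png

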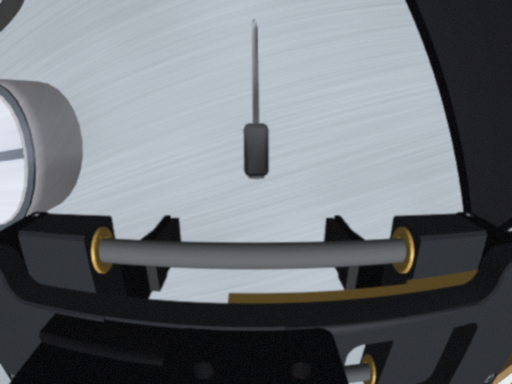

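```bash
python3 - <<'E'
import cv2
im=cv2.imread('pics/w1.png'); cv2.imwrite('pics/w1c.png',cv2.resize(im[10:190,200:310],None,fx=3.3,fy=3.3,interpolation=cv2.INTER_CUBIC))
E
```

```text
(no output)
```

View pics/w1c.png

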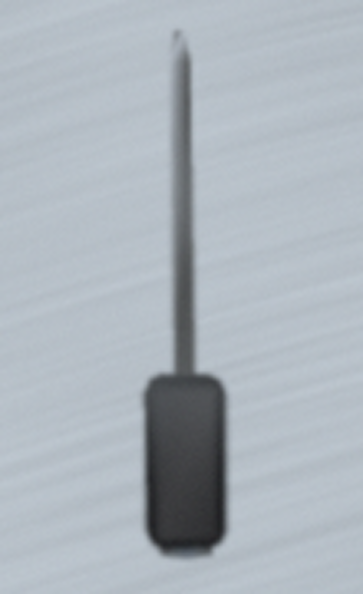

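```bash
python3 - <<'E'
from h import *
s=ld('w1'); g=lambda u,v:(10+v/3.3,200+u/3.3)
F=wonz(s,*g(186,377),.034);B=wonz(s,*g(185.5,545),.034);T=wonz(s,*g(180,32),.004);K=wonz(s,*g(185,372),.022)
print(F,B,np.linalg.norm(F-B),T,K)
m=(F+B)/2; print('mid',m,'yaw mid-tip',np.degrees(np.arctan2(*(T-m)[1::-1])),np.linalg.norm((T-m)[:2]),'yaw K-T',np.degrees(np.arctan2(*(T-K)[1::-1])))
u=np.array([np.cos(np.radians(-17.3)),np.sin(np.radians(-17.3))])
o=T[:2]-.1475*u; print('origin from tip',o)
E
```

```text
[ 0.48203301 -0.28842282  0.034     ] [ 0.43135725 -0.27304397  0.034     ] 0.05295792269848885 [ 0.5968748  -0.32154367  0.004     ] [ 0.48314411 -0.28860255  0.022     ]
mid [ 0.45669513 -0.2807334   0.034     ] yaw mid-tip -16.23177305281111 0.145999376253945 yaw K-T -16.153202914988047
origin from tip [ 0.45604758 -0.27768087]
```

```bash
python3 -m pendant '[{"translation":[1.0,-0.6,-4.3],"angular":[0,0,0.6],"hand":1},{"translation":[1.0,-0.6,-4.3],"angular":[0,0,0],"hand":1},{"translation":[0,0,-4.3],"angular":[0,0,0],"hand":1},{"translation":[0,0,-4.3],"angular":[0,0,0],"hand":1},{"translation":[0,0,0],"angular":[0,0,0],"hand":-1},{"translation":[0,0,0],"angular":[0,0,0],"hand":-1},{"translation":[0,0,0],"angular":[0,0,0],"hand":-1},{"translation":[0,0,0],"angular":[0,0,0],"hand":-1},{"translation":[0,0,0],"angular":[0,0,0],"hand":-1},{"translation":[0,0,0],"angular":[0,0,0],"hand":-1}]' 45
```

```text
time: 4.0
ee_pos: [0.4477, -0.2789, 0.0287]
eef_rot: [0.7, -0.101, -0.7, -0.101]
ft_force: [-0.8, 0.7, 0.0]
width: 0.0468
```

```bash
python3 -m pendant '[{"translation":[0,0,0],"angular":[0,0,0],"hand":-1},{"translation":[0,0,0],"angular":[0,0,0],"hand":-1},{"translation":[0,0,0],"angular":[0,0,0],"hand":-1},{"translation":[0,0,0],"angular":[0,0,0],"hand":-1},{"translation":[0,0,0],"angular":[0,0,0],"hand":-1}]' 50
```

```text
time: 4.5
ee_pos: [0.4478, -0.2786, 0.0286]
eef_rot: [-0.7, 0.101, 0.7, 0.101]
ft_force: [-0.8, 0.8, 1.0]
width: 0.0259
```

```bash
python3 -m pendant '[{"translation":[0,0,5],"angular":[0,0,8.3],"hand":-1},{"translation":[0,0,5],"angular":[0,0,8.3],"hand":-1},{"translation":[0.1,0,4],"angular":[0,0,8.3],"hand":-1},{"translation":[0.1,1,4],"angular":[0,0,8.3],"hand":-1},{"translation":[0.1,1,3],"angular":[0,0,8.3],"hand":-1},{"translation":[0.1,2,3],"angular":[0,0,8.3],"hand":-1},{"translation":[0.1,2,2],"angular":[0,0,8.3],"hand":-1},{"translation":[0.1,3,2],"angular":[0,0,8.3],"hand":-1},{"translation":[0.1,3,2],"angular":[0,0,8.3],"hand":-1},{"translation":[0.2,3.2,2],"angular":[0,0,8.3],"hand":-1},{"translation":[0.1,0,0],"angular":[0,0,8.4],"hand":-1},{"translation":[0,0,0],"angular":[0,0,0],"hand":-1},{"translation":[0,0,0],"angular":[0,0,0],"hand":-1}]'
python3 - <<'E'
from h import *
s,im=snap('wrist','w2'); print(s['time'],s['ee_pos'],s['joint_positions'].round(2)); M=R.from_quat(s['eef_rot']).as_matrix(); print(np.degrees(np.arctan2(M[1,1],M[0,1])), M.round(4))
s2,im2=snap('top','t2')
E
```

```text
time: 5.8
ee_pos: [0.4574, -0.1274, 0.3479]
eef_rot: [-0.562, -0.429, 0.562, -0.429]
ft_force: [-0.3, -0.6, -2.3]
width: 0.0258
5.8 [ 0.45739154 -0.1274002   0.34793308] [ 0.77 -0.01 -0.58  1.64 -0.01  1.51 -0.08]
-15.31284368486544 [[-1.000e-03  9.645e-01 -2.641e-01]
 [ 1.000e-04 -2.641e-01 -9.645e-01]
 [-1.000e+00 -9.000e-04  2.000e-04]]
```

View pics/w2.png

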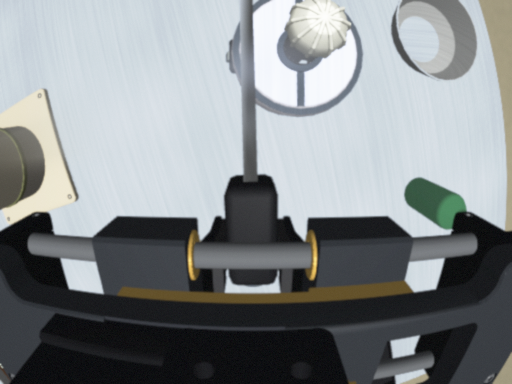

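```bash
python3 - <<'E'
from h import *
s=ld('w2'); im=cv2.imread('pics/w2.png')
def draw(im,x,y,yaw,f=5,off=(0,225)):
    c=im[0:120,225:375]; c=cv2.resize(c,None,fx=f,fy=f,interpolation=cv2.INTER_CUBIC)
    def pl(pts,col):
        q=np.array([wproj(s,p) for p in pts]); q=np.c_[(q[:,1]-225+.5)*f-.5,(q[:,0]+.5)*f-.5]
        cv2.polylines(c,[np.round(q).astype(np.int32)],False,col,1)
    t=np.linspace(0,2*np.pi,90)
    for rad,z,col in [(.088,.11,(0,0,255)),(.022,.11,(0,255,0)),(.02,.187,(255,255,0)),(.03,.187+.025,(255,0,0))]:
        pl(np.c_[x+rad*np.cos(t),y+rad*np.sin(t),0*t+z],col)
    Y=np.array([-np.sin(yaw),np.cos(yaw)])
    pl([[*(np.array([x,y])+k*Y),.11] for k in (-.085,-.022)],(255,0,255))
    return c
cv2.imwrite('pics/w2o.png',draw(im,.555,.0025,np.radians(-15)))
E
```

```text
(no output)
```

View pics/w2o.png

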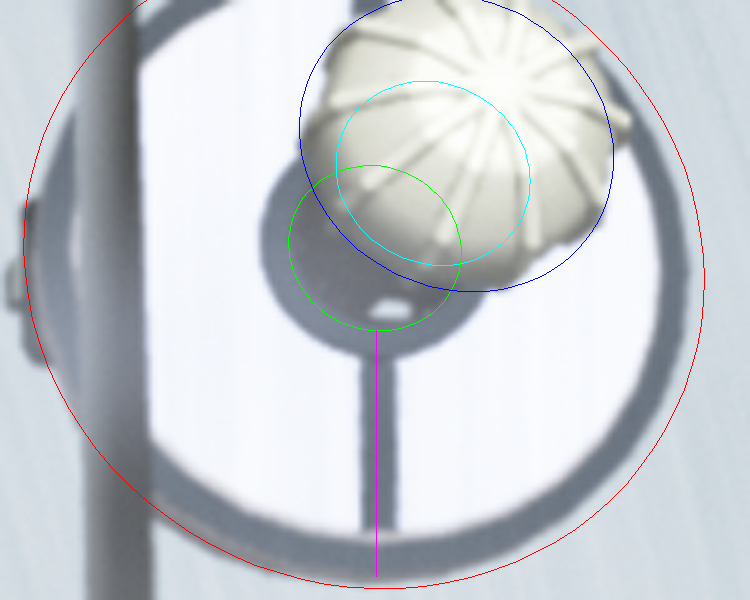

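```bash
python3 - <<'E'
from h import *
from scipy.optimize import least_squares
s=ld('w2'); im=cv2.imread('pics/w2.png')[:,:,1].astype(float)
x0,y0=.555,.0025
def prof(fn,ts):
    q=np.array([wproj(s,fn(t)) for t in ts]); return cv2.remap(im.astype(np.float32),q[:,1].astype(np.float32)[None],q[:,0].astype(np.float32)[None],cv2.INTER_LINEAR)[0]
def edges(r0,r1,angs):
    out=[]
    ts=np.linspace(r0,r1,60)
    for a in np.radians(angs):
        p=prof(lambda t:[x0+t*np.cos(a),y0+t*np.sin(a),.11],ts)
        g=np.gradient(p); k=np.argmax(np.abs(g)); out.append([x0+ts[k]*np.cos(a),y0+ts[k]*np.sin(a),np.degrees(a),ts[k]])
    return np.array(out)
for nm,(r0,r1,angs) in {'ring in':(.068,.082,list(range(-100,-15,5))+list(range(-140,-115,5))),'boss':(.024,.036,list(range(-160,-110,5))+list(range(-95,-60,5)))}.items():
    e=edges(r0,r1,angs); print(nm,e[:,2:].round(4).tolist())
    f=lambda p:np.hypot(e[:,0]-p[0],e[:,1]-p[1])-p[2]
    so=least_squares(f,[x0,y0,.075],loss='soft_l1',f_scale=.0005); print(so.x.round(5),np.abs(so.fun).max())
# groove
Y=np.array([.2588,.9659]);X=np.array([.9659,-.2588])
for k in np.linspace(-.07,-.035,8):
    ts=np.linspace(-.012,.012,97); p=prof(lambda t:[*(np.array([x0,y0])+k*Y+t*X),.11],ts); g=np.gradient(p)
    a,b=ts[np.argmin(g)],ts[np.argmax(g)]; print(round(k,3),a.round(4),b.round(4),((a+b)/2).round(5))
E
```

```text
ring in [[-100.0, 0.0761], [-95.0, 0.0754], [-90.0, 0.0756], [-85.0, 0.0751], [-80.0, 0.0751], [-75.0, 0.0758], [-70.0, 0.0754], [-65.0, 0.0758], [-60.0, 0.0758], [-55.0, 0.0758], [-50.0, 0.0758], [-45.0, 0.0756], [-40.0, 0.0756], [-35.0, 0.0751], [-30.0, 0.0754], [-25.0, 0.0754], [-20.0, 0.0754], [-140.0, 0.0763], [-135.0, 0.0765], [-130.0, 0.0765], [-125.0, 0.0754], [-120.0, 0.0763]]
[0.55441 0.00298 0.07621] 0.0008032246767717272
boss [[-160.0, 0.0291], [-155.0, 0.0291], [-150.0, 0.0289], [-145.0, 0.0289], [-140.0, 0.0293], [-135.0, 0.0293], [-130.0, 0.0293], [-125.0, 0.0293], [-120.0, 0.0291], [-115.0, 0.0291], [-95.0, 0.0301], [-90.0, 0.0291], [-85.0, 0.0297], [-80.0, 0.0289], [-75.0, 0.0291], [-70.0, 0.0291], [-65.0, 0.0293]]
[0.55485 0.00183 0.02861] 0.0008139466658093376
-0.07 -0.0042 0.0042 0.0
-0.065 -0.0045 0.0042 -0.00013
-0.06 -0.004 0.0058 0.00088
-0.055 -0.0042 0.0048 0.00025
-0.05 -0.0042 0.0045 0.00013
-0.045 -0.004 0.0045 0.00025
-0.04 -0.0045 0.0048 0.00013
-0.035 -0.0042 0.0042 0.0
```

```bash
python3 - <<'E'
from h import *
s=ld('w2'); M=R.from_quat(s['eef_rot']).as_matrix()
im=cv2.imread('pics/w2.png')[:,:,1].astype(float)
for d in [.04,.05,.06,.07,.08,.09,.1]:   # from drift origin
    h=22-(d*1000-27.5)*17/120
    p=np.array(s['ee_pos'])+M@np.array([.0286-h/1000,0,-(d+.008)])
    q=wproj(s,p); row=int(round(q[0]))
    if row<0: continue
    l=im[row,225:275]; g=np.gradient(l); a=225+np.argmin(g[:25+3]);
    dk=np.where(l<150)[0]; print(d,q.round(1),'dark cols',dk.min()+225,dk.max()+225,(dk.min()+dk.max())/2+225)
E
```

```text
0.04 [154.4 251.1] dark cols 243 256 249.5
0.05 [134.  251.1] dark cols 243 255 249.0
0.06 [113.7 251.1] dark cols 243 255 249.0
0.07 [ 93.8 251.1] dark cols 243 260 251.5
0.08 [ 74.5 251.1] dark cols 246 253 249.5
0.09 [ 55.8 251.1] dark cols 229 252 240.5
0.1 [ 37.9 251.1] dark cols 234 252 243.0
```

```bash
python3 - <<'E'
from h import *
s=ld('w2'); M=R.from_quat(s['eef_rot']).as_matrix()
im=cv2.imread('pics/w2.png')[:,:,1].astype(float)
for row in [176,170,160,150,140,130,120,110,5,12]:
    l=im[row,232:272]; g=np.gradient(cv2.GaussianBlur(l[None],(0,0),.8)[0]); 
    i=np.argmin(g[:20]); j=15+np.argmax(g[15:30]); print(row,232+i,232+j,(i+j)/2+232, l[5:30].astype(int).tolist())
c=im[0:240,210:300]; cv2.imwrite('pics/w2g.png',cv2.resize(c,None,fx=2.5*1.6,fy=2.5,interpolation=cv2.INTER_CUBIC))
E
```

```text
176 234 261 247.5 [43, 40, 38, 34, 33, 41, 75, 92, 90, 86, 85, 84, 85, 85, 80, 79, 79, 78, 80, 77, 61, 38, 22, 19, 21]
170 243 257 250.0 [222, 222, 224, 223, 222, 207, 168, 119, 96, 88, 85, 84, 84, 84, 81, 81, 78, 81, 85, 120, 175, 215, 223, 224, 225]
160 243 256 249.5 [224, 223, 221, 220, 217, 198, 156, 118, 98, 92, 84, 84, 82, 81, 82, 81, 84, 85, 94, 135, 188, 219, 223, 220, 221]
150 243 256 249.5 [220, 220, 219, 220, 214, 187, 141, 114, 99, 92, 89, 87, 88, 88, 89, 88, 90, 88, 97, 137, 188, 216, 222, 224, 222]
140 242 256 249.0 [220, 219, 220, 219, 208, 181, 140, 119, 112, 105, 101, 100, 100, 100, 98, 97, 96, 96, 112, 162, 206, 222, 222, 222, 224]
130 242 256 249.0 [220, 220, 221, 221, 210, 176, 143, 128, 122, 116, 113, 111, 109, 107, 107, 105, 103, 106, 124, 174, 215, 223, 224, 223, 222]
120 242 256 249.0 [223, 222, 221, 219, 204, 168, 142, 134, 127, 121, 114, 112, 109, 108, 108, 107, 106, 113, 139, 187, 219, 222, 223, 223, 222]
110 242 255 248.5 [222, 222, 220, 218, 203, 165, 143, 134, 125, 115, 109, 105, 103, 104, 103, 103, 100, 109, 146, 196, 220, 223, 223, 223, 222]
5 240 261 250.5 [221, 218, 209, 195, 182, 169, 159, 149, 138, 130, 117, 109, 97, 89, 86, 102, 119, 117, 114, 113, 113, 115, 118, 134, 164]
12 240 253 246.5 [221, 220, 212, 194, 179, 167, 156, 145, 136, 127, 115, 105, 95, 87, 84, 103, 155, 206, 234, 246, 249, 250, 250, 249, 249][ WARN:0@0.632] global loadsave.cpp:1063 imwrite_ Unsupported depth image for selected encoder is fallbacked to CV_8U.
```

View pics/w2g.png

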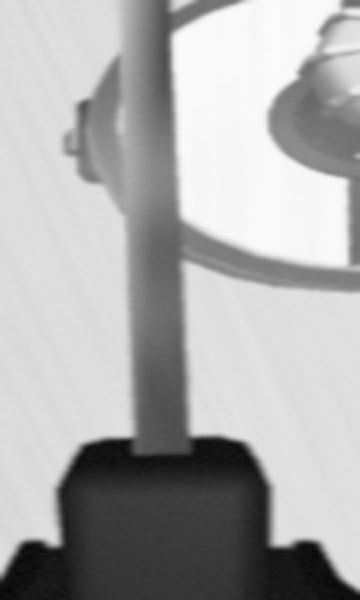

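```bash
python3 - <<'E'
from h import *
s=ld('w2'); M=R.from_quat(s['eef_rot']).as_matrix()
im=cv2.imread('pics/w2.png')[:,:,1].astype(np.float32)
rows=[]
def cross(l,lo,hi,rise):
    g=np.gradient(cv2.GaussianBlur(l[None],(0,0),1)[0]); g=g if rise else -g
    i=lo+np.argmax(g[lo:hi]); a,b,c=g[i-1],g[i],g[i+1]; return i+.5*(a-c)/(a-2*b+c)
for d in np.arange(.034,.066,.003):
    h=22-(d*1000-27.5)*17/120
    loc=lambda y:np.array([.0286-h/1000,y,-(d+.008)])
    q=wproj(s,np.array(s['ee_pos'])+M@loc(0)); q2=wproj(s,np.array(s['ee_pos'])+M@loc(.001)); sc=q2[1]-q[1]
    l=cv2.remap(im,np.arange(512,dtype=np.float32)[None],np.full((1,512),q[0],np.float32),cv2.INTER_LINEAR)[0]
    a=cross(l,238,248,False);b=cross(l,250,262,True)
    rows.append([d,(a+b)/2-q[1],((a+b)/2-q[1])/sc,(b-a)/sc]); print(np.round([*rows[-1],q[0]],3))
r_=np.array(rows); p=np.polyfit(r_[:,0],r_[:,2],1); print(p, 'deg',p[0]*.0573,'tip',np.polyval(p,.1475),'at origin',np.polyval(p,0))
E
```

```text
[ 3.40000e-02 -1.24200e+00 -6.13000e-01  6.69100e+00  1.66661e+02]
[ 3.70000e-02 -1.40000e+00 -6.90000e-01  6.57200e+00  1.60529e+02]
[ 4.00000e-02 -1.50100e+00 -7.39000e-01  6.64300e+00  1.54391e+02]
[ 4.30000e-02 -1.71500e+00 -8.44000e-01  6.66800e+00  1.48252e+02]
[ 4.60000e-02 -1.79500e+00 -8.83000e-01  6.66900e+00  1.42119e+02]
[ 4.90000e-02 -2.00700e+00 -9.87000e-01  6.58200e+00  1.35995e+02]
[ 5.20000e-02 -2.12000e+00 -1.04300e+00  6.74700e+00  1.29887e+02]
[ 5.50000e-02 -2.30600e+00 -1.13500e+00  6.77200e+00  1.23799e+02]
[ 5.80000e-02 -2.50000e+00 -1.23100e+00  6.67000e+00  1.17736e+02]
[ 6.10000e-02 -2.53700e+00 -1.25000e+00  6.67500e+00  1.11703e+02]
[ 6.40000e-02 -2.82200e+00 -1.39300e+00  6.48400e+00  1.05705e+02]
[-25.33152203   0.25869409] deg -1.4514962124547537 tip -3.477705406990482 at origin 0.2586940927839711
```

```bash
python3 - <<'E'
from h import *
s=ld('t2'); M=R.from_quat(s['eef_rot']).as_matrix(); P=lambda v:np.array(s['ee_pos'])+M@np.array(v)
im=cv2.imread('pics/t2.png'); f=6
q=proj('top',P([.0286,0,-.09])); r0,c0=int(q[0])-50,int(q[1])-60
c=cv2.resize(im[r0:r0+100,c0:c0+120],None,fx=f,fy=f,interpolation=cv2.INTER_CUBIC)
for sl,y0,col in [(0,0,(0,0,255)),(-.0253,.00026,(0,255,0))]:
    pts=[]
    for d in [.03,.06,.09,.12,.1475]:
        h=.022-(d-.0275)*17/120
        a=proj('top',P([.0286-h,y0+sl*d,-(d+.008)])); pts.append([(a[1]-c0+.5)*f,(a[0]-r0+.5)*f])
    cv2.polylines(c,[np.round(pts).astype(np.int32)],False,col,1)
cv2.imwrite('pics/t2c.png',c)
E
```

```text
(no output)
```

View pics/t2c.png

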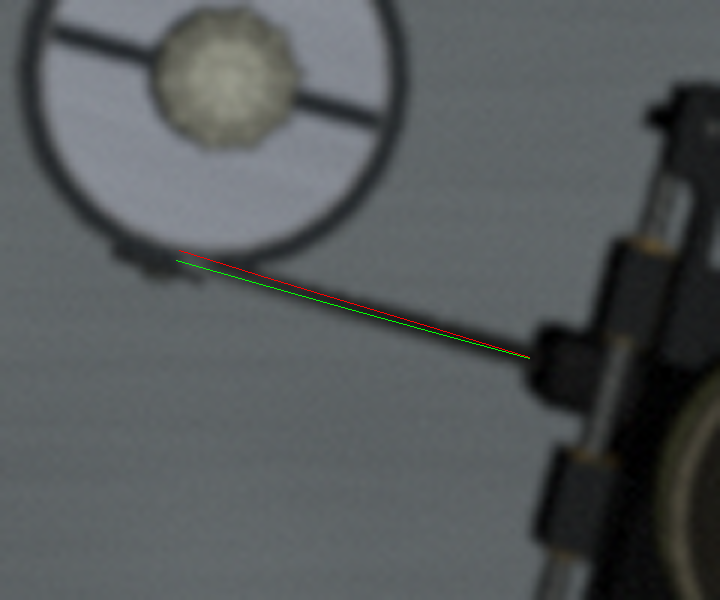

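```bash
python3 -m pendant '[{"translation":[1.5,-2.0,-1],"angular":[0,0,-1.1],"hand":-1},{"translation":[1.5,-2.0,-2],"angular":[0,0,0],"hand":-1},{"translation":[1.6,-1.9,-4],"angular":[0,0,0],"hand":-1},{"translation":[0,0,-4],"angular":[0,0,0],"hand":-1},{"translation":[0,0,-4],"angular":[0,0,0],"hand":-1},{"translation":[0,0,-3],"angular":[0,0,0],"hand":-1},{"translation":[0,0,-1],"angular":[0,0,0],"hand":-1},{"translation":[0,0,0],"angular":[0,0,0],"hand":-1},{"translation":[0,0,0],"angular":[0,0,0],"hand":-1}]' 55
python3 - <<'E'
from h import *
s,im=snap('top','t3'); s3,_=snap('scene','s3'); print(s['time'],s['ee_pos'],s['ft_force']); M=R.from_quat(s['eef_rot']).as_matrix(); print(np.degrees(np.arctan2(M[1,1],M[0,1])))
im=cv2.imread('pics/t3.png'); cv2.imwrite('pics/t3c.png',cv2.resize(im[160:260,225:365],None,fx=5.5,fy=5.5,interpolation=cv2.INTER_CUBIC))
im=cv2.imread('pics/s3.png'); cv2.imwrite('pics/s3c.png',cv2.resize(im[100:220,190:310],None,fx=5,fy=5,interpolation=cv2.INTER_CUBIC))
E
```

```text
time: 6.8
ee_pos: [0.5045, -0.1862, 0.16]
eef_rot: [0.566, 0.424, -0.565, 0.425]
ft_force: [0.1, 0.6, -1.3]
width: 0.026
6.8 [ 0.50453116 -0.18615315  0.15997786] [ 0.13975978  0.64600394 -1.2537367 ]
-16.171646054014857
```

View pics/t3c.png

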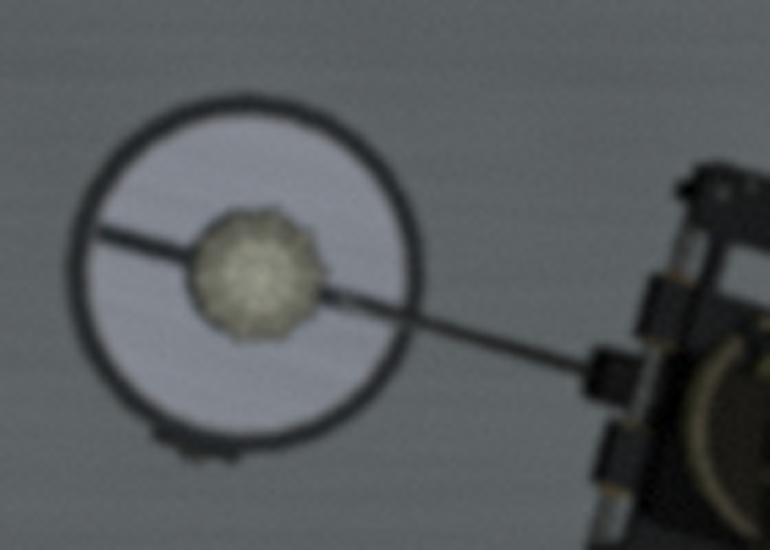

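View pics/s3c.png

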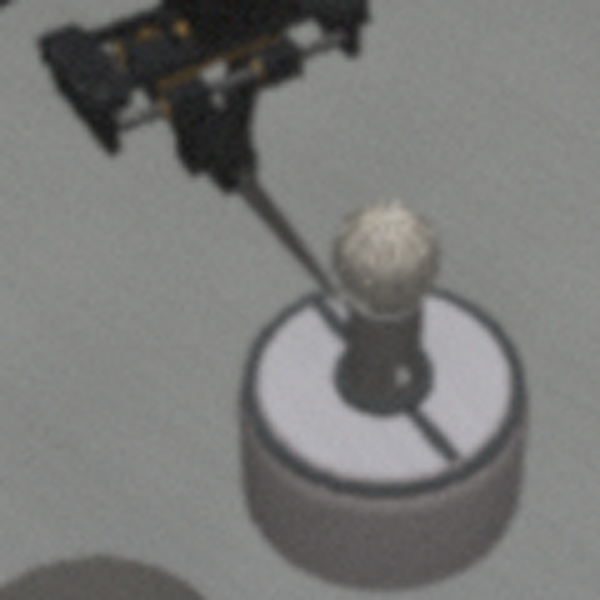

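```bash
python3 -m pendant '[{"translation":[-0.07,0.02,-0.2],"angular":[0,0,-0.3],"hand":-1},{"translation":[0.13,0.48,0],"angular":[0,0,0],"hand":-1},{"translation":[0.13,0.48,0],"angular":[0,0,0],"hand":-1},{"translation":[0.13,0.48,0],"angular":[0,0,0],"hand":-1},{"translation":[0.13,0.48,0],"angular":[0,0,0],"hand":-1},{"translation":[0.08,0.29,0],"angular":[0,0,0],"hand":-1}]'
```

```text
time: 7.5
ee_pos: [0.5093, -0.1626, 0.1566]
eef_rot: [0.566, 0.424, -0.566, 0.424]
ft_force: [-0.1, -0.7, -1.4]
width: 0.0258
```

```bash
python3 -m pendant '[{"translation":[0.18,0.47,0.1],"angular":[0,0,0],"hand":-1},{"translation":[0.13,0.48,0],"angular":[0,0,0],"hand":-1},{"translation":[0.13,0.48,0],"angular":[0,0,0],"hand":-1},{"translation":[0.08,0.29,0],"angular":[0,0,0],"hand":-1},{"translation":[0,0,0],"angular":[0,0,0],"hand":-1}]'
```

```text
time: 8.0
ee_pos: [0.5144, -0.1456, 0.1576]
eef_rot: [0.566, 0.424, -0.566, 0.424]
ft_force: [0.1, 0.4, -1.0]
width: 0.0258
```

```bash
python3 -m pendant '[{"translation":[0.13,0.48,-0.05],"angular":[0,0,0],"hand":-1},{"translation":[0.13,0.48,0],"angular":[0,0,0],"hand":-1},{"translation":[0.13,0.48,0],"angular":[0,0,0],"hand":-1},{"translation":[0.13,0.48,0],"angular":[0,0,0],"hand":-1},{"translation":[0,0,0],"angular":[0,0,0],"hand":-1}]'
```

```text
time: 8.5
ee_pos: [0.5197, -0.126, 0.1571]
eef_rot: [0.566, 0.424, -0.566, 0.424]
ft_force: [0.6, -0.3, -1.3]
width: 0.0255
```

```bash
python3 -m pendant '[{"translation":[0.08,0.29,0],"angular":[0,0,0],"hand":-1},{"translation":[0.08,0.29,0],"angular":[0,0,0],"hand":-1},{"translation":[0.08,0.29,0],"angular":[0,0,0],"hand":-1},{"translation":[0.08,0.29,0],"angular":[0,0,0],"hand":-1}]'
```

```text
time: 8.9
ee_pos: [0.5227, -0.1153, 0.157]
eef_rot: [-0.566, -0.424, 0.566, -0.424]
ft_force: [0.8, -0.5, -3.1]
width: 0.0257
```

```bash
python3 -m pendant '[{"translation":[0.08,0.29,0],"angular":[0,0,0],"hand":-1},{"translation":[0.08,0.29,0],"angular":[0,0,0],"hand":-1}]'
```

```text
time: 9.1
ee_pos: [0.5239, -0.1104, 0.1568]
eef_rot: [-0.566, -0.423, 0.567, -0.424]
ft_force: [-1.4, -6.8, -3.8]
width: 0.0259
```

```bash
python3 -m pendant '[{"translation":[0.05,0.19,0],"angular":[0,0,0],"hand":-1},{"translation":[0.05,0.19,0],"angular":[0,0,0],"hand":-1},{"translation":[0.05,0.19,0],"angular":[0,0,0],"hand":-1}]'
```

```text
time: 9.4
ee_pos: [0.5247, -0.1072, 0.1567]
eef_rot: [-0.565, -0.422, 0.568, -0.423]
ft_force: [-4.0, -13.9, -2.2]
width: 0.0256
```

```bash
python3 -m pendant '[{"translation":[0.05,0.19,0],"angular":[0,0,0],"hand":-1},{"translation":[0.05,0.19,0],"angular":[0,0,0],"hand":-1},{"translation":[0.05,0.19,0],"angular":[0,0,0],"hand":-1}]'
```

```text
time: 9.7
ee_pos: [0.5257, -0.1038, 0.1566]
eef_rot: [-0.565, -0.421, 0.569, -0.423]
ft_force: [-4.8, -18.3, -2.1]
width: 0.0256
```

```bash
python3 -m pendant '[{"translation":[0.05,0.19,0],"angular":[0,0,0],"hand":-1},{"translation":[0.05,0.19,0],"angular":[0,0,0],"hand":-1},{"translation":[0,0,0],"angular":[0,0,0],"hand":-1}]'
```

```text
time: 10.0
ee_pos: [0.5274, -0.0976, 0.1567]
eef_rot: [-0.566, -0.422, 0.568, -0.423]
ft_force: [-1.6, -9.2, -4.1]
width: 0.026
```

```bash
python3 -m pendant '[{"translation":[0.05,0.19,0],"angular":[0,0,0],"hand":-1},{"translation":[0.05,0.19,0],"angular":[0,0,0],"hand":-1},{"translation":[0,0,0],"angular":[0,0,0],"hand":-1}]'
```

```text
time: 10.3
ee_pos: [0.5289, -0.0917, 0.1568]
eef_rot: [-0.566, -0.423, 0.567, -0.423]
ft_force: [-0.6, -5.0, -3.3]
width: 0.026
```

```bash
python3 - <<'E'
from h import *
snap('scene','s4'); snap('wrist','w4')
a=cv2.imread('pics/scene0.png',0).astype(np.float32); b=cv2.imread('pics/s4.png',0).astype(np.float32); c=cv2.imread('pics/s3.png',0).astype(np.float32)
x=slice(138,160); y=slice(256,279)
for k in (c,b):
    A=np.eye(2,3,dtype=np.float32)
    print(cv2.findTransformECC(a[138:160,254:280],k[138:160,254:280],A,cv2.MOTION_TRANSLATION)[1][:,2])
print(proj('scene',[.5548,.0025,.23])-proj('scene',[.5548,.0025,.233]))
im=cv2.imread('pics/s4.png'); cv2.imwrite('pics/s4c.png',cv2.resize(im[100:220,190:310],None,fx=5,fy=5,interpolation=cv2.INTER_CUBIC))
E
```

```text
[-0.00037665  0.06070573]
[2.2208948  0.54370254]
[ 0.76967757 -0.01414042]
```

View pics/s4c.png

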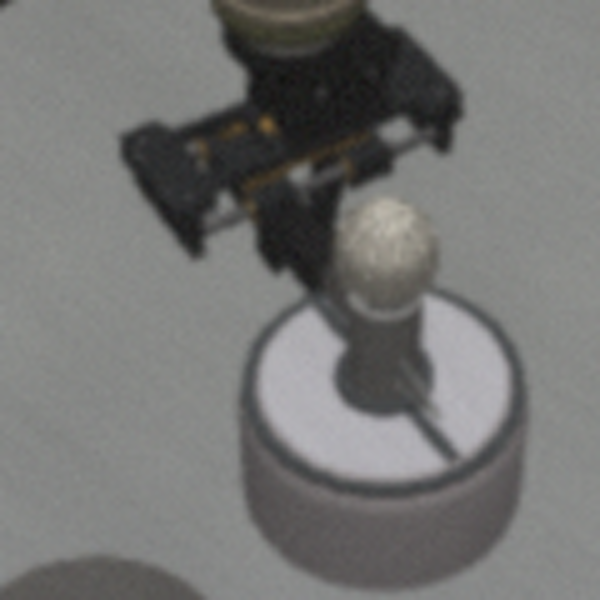

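View pics/w4.png

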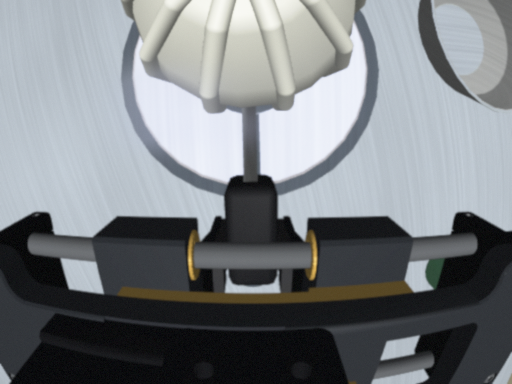

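```bash
python3 -m pendant '[{"translation":[-0.52,-1.93,0],"angular":[0,0,0],"hand":-1},{"translation":[-1.16,-4.35,0],"angular":[0,0,0],"hand":-1},{"translation":[-1.16,-4.35,0],"angular":[0,0,0],"hand":-1},{"translation":[-1.16,-4.35,0],"angular":[0,0,0],"hand":-1},{"translation":[-1.03,-3.86,-2],"angular":[0,0,0],"hand":-1},{"translation":[0,0,-4],"angular":[0,0,0],"hand":-1},{"translation":[0,0,-4],"angular":[0,0,0],"hand":-1},{"translation":[0,0,-2],"angular":[0,0,0],"hand":-1},{"translation":[0,0,0],"angular":[0,0,0],"hand":-1}]'
```

```text
time: 11.3
ee_pos: [0.4778, -0.2773, 0.0344]
eef_rot: [-0.566, -0.426, 0.566, -0.422]
ft_force: [0.5, -0.7, -1.2]
width: 0.0254
```

```bash
python3 -m pendant '[{"translation":[0,0,-0.3],"angular":[0,0,0],"hand":-1},{"translation":[0,0,-0.25],"angular":[0,0,0],"hand":-1},{"translation":[0,0,0],"angular":[0,0,0],"hand":-1}]'
```

```text
time: 11.6
ee_pos: [0.4797, -0.2792, 0.0326]
eef_rot: [0.566, 0.423, -0.566, 0.424]
ft_force: [-0.8, -0.1, -1.9]
width: 0.0258
```

```bash
python3 -m pendant '[{"translation":[0,0,-0.1],"angular":[0,0,0],"hand":-1},{"translation":[0,0,0],"angular":[0,0,0],"hand":-1}]'
```

```text
time: 11.8
ee_pos: [0.4792, -0.2792, 0.0311]
eef_rot: [0.566, 0.423, -0.566, 0.424]
ft_force: [-0.8, 0.0, -1.6]
width: 0.0256
```

```bash
python3 -m pendant '[{"translation":[0,0,-0.15],"angular":[0,0,0],"hand":-1},{"translation":[0,0,-0.1],"angular":[0,0,0],"hand":-1},{"translation":[0,0,0],"angular":[0,0,0],"hand":-1}]'
```

```text
time: 12.1
ee_pos: [0.4791, -0.2791, 0.0286]
eef_rot: [-0.566, -0.423, 0.566, -0.424]
ft_force: [-2.8, 1.2, 4.4]
width: 0.0256
```

```bash
python3 -m pendant '[{"translation":[0,0,0.05],"angular":[0,0,0],"hand":1},{"translation":[0,0,0],"angular":[0,0,0],"hand":1},{"translation":[0,0,0],"angular":[0,0,0],"hand":1},{"translation":[0,0,1],"angular":[0,0,0],"hand":1},{"translation":[0,0,5],"angular":[0,0,0],"hand":1},{"translation":[0,0,5],"angular":[0,0,0],"hand":1},{"translation":[0.5,2,5],"angular":[0,0,0],"hand":1},{"translation":[1,3.5,5],"angular":[0,0,0],"hand":1},{"translation":[1.2,4.5,4],"angular":[0,0,0],"hand":1},{"translation":[1.2,4.5,2],"angular":[0,0,0],"hand":1},{"translation":[1.2,4.5,0],"angular":[0,0,0],"hand":1},{"translation":[1.2,4.5,0],"angular":[0,0,0],"hand":1},{"translation":[1.2,4.5,0],"angular":[0,0,0],"hand":1},{"translation":[0,0,0],"angular":[0,0,0],"hand":1}]' 
python3 - <<'E'
from h import *
s,im=snap('top','t5'); print(s['time'],s['ee_pos'],s['width'])
snap('scene','s5')
im=cv2.imread('pics/t5.png'); cv2.imwrite('pics/t5c.png',cv2.resize(im[150:290,210:410],None,fx=4,fy=4,interpolation=cv2.INTER_CUBIC))
im=cv2.imread('pics/s5.png'); cv2.imwrite('pics/s5c.png',cv2.resize(im[60:220,170:310],None,fx=4,fy=4,interpolation=cv2.INTER_CUBIC))
E
```

```text
time: 13.5
ee_pos: [0.5496, -0.0082, 0.2787]
eef_rot: [0.565, 0.427, -0.563, 0.426]
ft_force: [-0.8, 0.3, -0.4]
width: 0.0872
13.5 [ 0.54964798 -0.00818538  0.27868185] 0.08715680625662535
```

View pics/t5c.png

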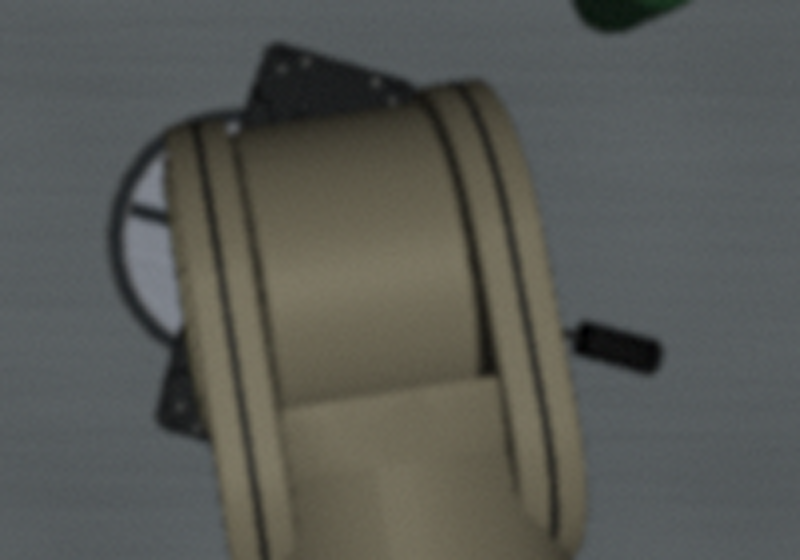

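View pics/s5c.png

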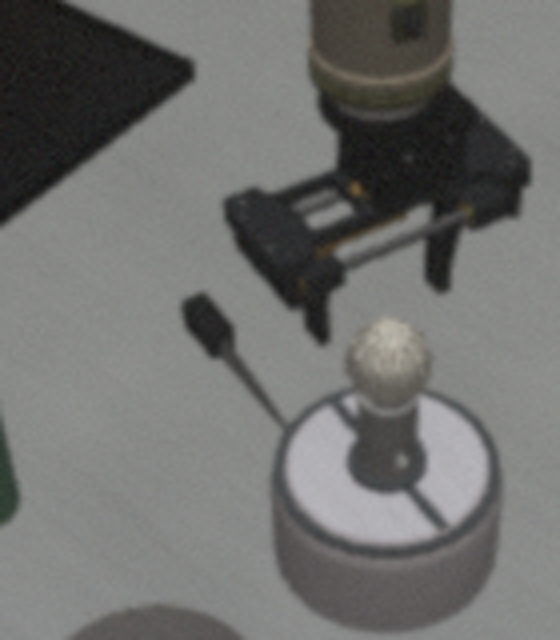

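```bash
python3 -m pendant '[{"translation":[0.5,1.05,0],"angular":[0,0,0],"hand":1},{"translation":[0,0,-1],"angular":[0,0,0],"hand":1},{"translation":[0,0,-2.4],"angular":[0,0,0],"hand":1},{"translation":[0,0,-2.4],"angular":[0,0,0],"hand":1},{"translation":[0,0,0],"angular":[0,0,0],"hand":1}]'
python3 - <<'E'
from h import *
s,im=snap('wrist','w6'); print(s['time'],s['ee_pos'],s['width'])
E
```

```text
time: 14.1
ee_pos: [0.5524, -0.0068, 0.216]
eef_rot: [-0.565, -0.424, 0.568, -0.422]
ft_force: [-0.6, -0.6, 0.2]
width: 0.0873
14.1 [ 0.55242974 -0.00680342  0.21603449] 0.08725037512914934
```

View pics/w6.png

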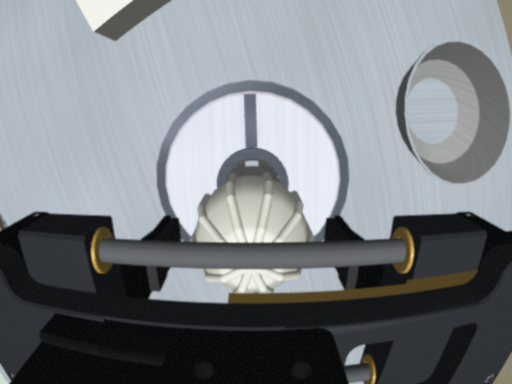

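```bash
python3 -m pendant '[{"translation":[0.22,0.9,0.5],"angular":[0,0,0],"hand":1},{"translation":[0,0,0],"angular":[0,0,0],"hand":1}]'
```

```text
time: 14.35
ee_pos: [0.5576, 0.005, 0.2267]
eef_rot: [0.567, 0.423, -0.565, 0.424]
ft_force: [0.9, 0.1, 0.1]
width: 0.0872
```

```bash
python3 -m pendant '[{"translation":[-0.15,-0.1,0],"angular":[0,0,0],"hand":1},{"translation":[0,0,-0.3],"angular":[0,0,0],"hand":1}]'
```

```text
time: 14.55
ee_pos: [0.5553, 0.0021, 0.2224]
eef_rot: [0.567, 0.423, -0.566, 0.424]
ft_force: [-0.2, -0.1, -0.0]
width: 0.0873
```

```bash
python3 -m pendant '[{"translation":[0,0,0],"angular":[0,0,0],"hand":-1},{"translation":[0,0,0],"angular":[0,0,0],"hand":-1},{"translation":[0,0,0],"angular":[0,0,0],"hand":-1},{"translation":[0,0,0],"angular":[0,0,0],"hand":-1},{"translation":[0,0,0],"angular":[0,0,0],"hand":-1},{"translation":[0,0,0],"angular":[0,0,0],"hand":-1}]' 35
```

```text
time: 15.15
ee_pos: [0.5549, 0.0024, 0.2215]
eef_rot: [-0.566, -0.424, 0.566, -0.424]
ft_force: [-1.9, 0.6, 1.7]
width: 0.0589
```

```bash
python3 -m pendant '[{"translation":[0,0,0.3],"angular":[0,0,0],"hand":-1},{"translation":[0,0,0.5],"angular":[0,0,0],"hand":-1},{"translation":[0,0,1],"angular":[0,0,0],"hand":-1}]'
```

```text
time: 15.45
ee_pos: [0.5546, 0.0022, 0.2395]
eef_rot: [-0.566, -0.424, 0.567, -0.423]
ft_force: [-0.7, 0.3, -1.9]
width: 0.0587
```

```bash
python3 -m pendant '[{"translation":[0,0,3.5],"angular":[0,0,0],"hand":-1},{"translation":[0,0,3],"angular":[0,0,0],"hand":-1},{"translation":[-2.4,3,0],"angular":[0,0,0],"hand":-1},{"translation":[-2.4,3,0],"angular":[0,0,0],"hand":-1},{"translation":[-2.4,3,0],"angular":[0,0,0],"hand":-1},{"translation":[-2.4,3,0],"angular":[0,0,0],"hand":-1},{"translation":[-2.4,3,0],"angular":[0,0,0],"hand":-1},{"translation":[0,0,0],"angular":[0,0,0],"hand":-1},{"translation":[0,0,0],"angular":[0,0,0],"hand":-1}]'
python3 - <<'E'
from h import *
s,im=snap('wrist','w7'); print(s['time'],s['ee_pos'],s['width'])
for n in ['rack_hole0','rack_hole1','rack','small_reamer','small_reamer']:
    for d in r.mark_of('wrist',n): print(n,d,wonz(s,*d['point'],.058))
E
```

```text
time: 16.35
ee_pos: [0.4348, 0.1529, 0.3055]
eef_rot: [0.566, 0.423, -0.565, 0.425]
ft_force: [0.5, -1.0, -1.9]
width: 0.0592
16.35 [0.4348251  0.15288345 0.30550499] 0.05919805873622064
rack_hole0 {'point': [41.9, 313.5], 'confidence': 0.79} [0.55814343 0.28766708 0.058     ]
rack_hole0 {'point': [78.2, 253.4], 'confidence': 0.73} [0.46905897 0.26027697 0.058     ]
rack_hole1 {'point': [41.9, 313.5], 'confidence': 0.79} [0.55814343 0.28766708 0.058     ]
rack_hole1 {'point': [78.2, 253.4], 'confidence': 0.73} [0.46905897 0.26027697 0.058     ]
rack {'point': [65.6, 280.0], 'confidence': 0.64} [0.50640785 0.26714884 0.058     ]
small_reamer {'point': [42.2, 315.2], 'confidence': 0.92} [0.56024189 0.28678622 0.058     ]
small_reamer {'point': [42.2, 315.2], 'confidence': 0.92} [0.56024189 0.28678622 0.058     ]
```

View pics/w7.png

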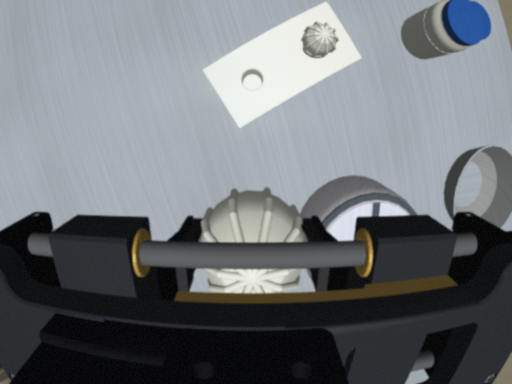

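```bash
cat > ov.py <<'E'
from h import *
def overlay(fn,cx,cy,yaw,box,f,out):
    s=ld(fn); im=cv2.imread(f'pics/{fn}.png'); r0,r1,c0,c1=box
    c=cv2.resize(im[r0:r1,c0:c1],None,fx=f,fy=f,interpolation=cv2.INTER_CUBIC)
    X=np.array([np.cos(yaw),np.sin(yaw)]);Y=np.array([-X[1],X[0]]); C=np.array([cx,cy])
    def pl(pts,col):
        q=np.array([wproj(s,p) for p in pts]); q=np.c_[(q[:,1]-c0+.5)*f-.5,(q[:,0]-r0+.5)*f-.5]
        cv2.polylines(c,[np.round(q).astype(np.int32)],False,col,1)
    pl([[*(C+a*.095*X+b*.045*Y),.058] for a,b in [(1,1),(1,-1),(-1,-1),(-1,1),(1,1)]],(0,0,255))
    t=np.linspace(0,6.2832,60)
    for k,rad in [(-1,.0135),(1,.02)]:
        h=C+k*.048*X; pl([[h[0]+rad*np.cos(a),h[1]+rad*np.sin(a),.058] for a in t],(0,160,0))
    cv2.imwrite(f'pics/{out}.png',c)
E
python3 - <<'E'
from ov import *
h1=np.array([.4672,.2600]); yaw=np.radians(15.6)
C=h1+.048*np.array([np.cos(yaw),np.sin(yaw)]); print(C)
overlay('w7',*C,yaw,(0,135,195,370),4.3,'w7o')
E
```

```text
[0.5134318  0.27290815]
```

View pics/w7o.png

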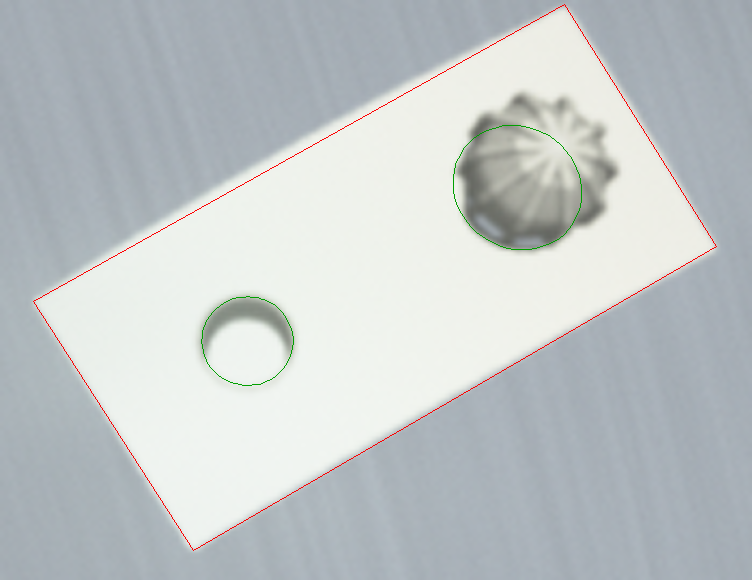

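```bash
python3 -m pendant '[{"translation":[1.1,3.6,-2],"angular":[0,0,0],"hand":-1},{"translation":[1.1,3.6,-3],"angular":[0,0,0],"hand":-1},{"translation":[1.04,3.5,-3.5],"angular":[0,0,0],"hand":-1},{"translation":[0,0,-3.5],"angular":[0,0,0],"hand":-1},{"translation":[0,0,-2],"angular":[0,0,0],"hand":-1},{"translation":[0,0,0],"angular":[0,0,0],"hand":-1},{"translation":[0,0,0],"angular":[0,0,0],"hand":-1}]'
```

```text
time: 17.35
ee_pos: [0.4677, 0.2587, 0.1655]
eef_rot: [0.566, 0.424, -0.566, 0.423]
ft_force: [0.2, -0.4, -1.4]
width: 0.0591
```

```bash
python3 -m pendant '[{"translation":[-0.05,0.1,-1],"angular":[0,0,0],"hand":-1},{"translation":[0,0,-2],"angular":[0,0,0],"hand":-1},{"translation":[0,0,-2],"angular":[0,0,0],"hand":-1},{"translation":[0,0,-1],"angular":[0,0,0],"hand":-1},{"translation":[0,0,0],"angular":[0,0,0],"hand":-1}]'
```

```text
time: 17.85
ee_pos: [0.4665, 0.2595, 0.1043]
eef_rot: [-0.566, -0.424, 0.567, -0.423]
ft_force: [-0.1, -0.9, -2.0]
width: 0.0593
```

```bash
python3 -m pendant '[{"translation":[0.05,0,-0.8],"angular":[0,0,0],"hand":-1},{"translation":[0,0,-0.25],"angular":[0,0,0],"hand":-1},{"translation":[0,0,0],"angular":[0,0,0],"hand":-1}]'
```

```text
time: 18.15
ee_pos: [0.4674, 0.2599, 0.0945]
eef_rot: [0.566, 0.424, -0.566, 0.424]
ft_force: [0.2, 0.4, -1.8]
width: 0.0587
```

```bash
python3 -m pendant '[{"translation":[0,0,-0.2],"angular":[0,0,0],"hand":-1},{"translation":[0,0,-0.1],"angular":[0,0,0],"hand":-1},{"translation":[0,0,0],"angular":[0,0,0],"hand":-1}]'
```

```text
time: 18.45
ee_pos: [0.4673, 0.2599, 0.0915]
eef_rot: [0.566, 0.424, -0.566, 0.424]
ft_force: [0.2, -0.1, -2.2]
width: 0.059
```

```bash
python3 -m pendant '[{"translation":[0,0,-0.15],"angular":[0,0,0],"hand":-1},{"translation":[0,0,-0.1],"angular":[0,0,0],"hand":-1},{"translation":[0,0,0],"angular":[0,0,0],"hand":-1}]'
```

```text
time: 18.75
ee_pos: [0.4674, 0.2601, 0.0896]
eef_rot: [0.566, 0.423, -0.566, 0.424]
ft_force: [-3.0, -1.7, 6.5]
width: 0.0587
```

```bash
python3 -m pendant '[{"translation":[0,0,0.1],"angular":[0,0,0],"hand":1},{"translation":[0,0,0],"angular":[0,0,0],"hand":1},{"translation":[0,0,0],"angular":[0,0,0],"hand":1},{"translation":[0,0,0],"angular":[0,0,0],"hand":1},{"translation":[0,0,1],"angular":[0,0,0],"hand":1},{"translation":[0,0,3],"angular":[0,0,0],"hand":1},{"translation":[0,0,3],"angular":[0,0,0],"hand":1},{"translation":[-3.4,1,0],"angular":[0,0,0],"hand":1},{"translation":[-3.4,1,0],"angular":[0,0,0],"hand":1},{"translation":[0,0,0],"angular":[0,0,0],"hand":1},{"translation":[0,0,0],"angular":[0,0,0],"hand":1}]'
python3 - <<'E'
from ov import *
s,im=snap('wrist','w8'); print(s['time'],s['ee_pos'],s['width'])
p=wproj(s,[.5596,.2858,.07]); print(p)
r0=int(max(0,min(p[0]-45,384-120)));c0=int(max(0,min(p[1]-60,512-160)))
overlay('w8',.5134,.2729,np.radians(15.6),(r0,r0+120,c0,c0+160),5,'w8o')
E
```

```text
time: 19.85
ee_pos: [0.3993, 0.2801, 0.1607]
eef_rot: [0.566, 0.423, -0.566, 0.424]
ft_force: [-0.2, 0.6, -0.4]
width: 0.0865
19.85 [0.39928676 0.28006482 0.16069671] 0.08652232559907506
[142.11552198 426.9808729 ]
```

View pics/w8.png

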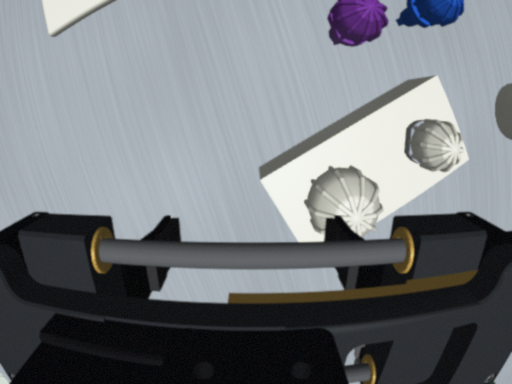

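View pics/w8o.png

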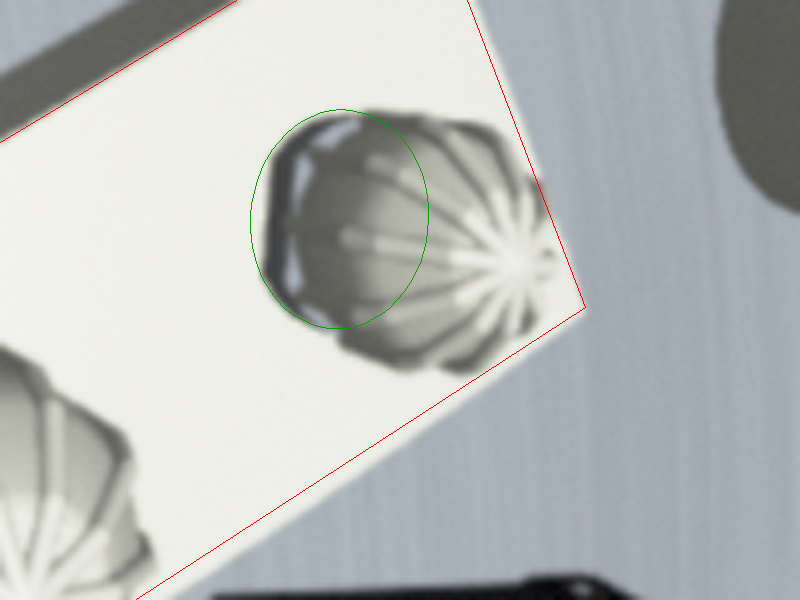

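```bash
python3 - <<'E'
from ov import *
s=ld('w8'); p=wproj(s,[.5596,.2858,.07]); r0=int(p[0]-45);c0=int(max(0,min(p[1]-60,512-160)))
im=cv2.imread('pics/w8.png',0)
G=lambda u,v:(r0+(v+.5)/5-.5,c0+(u+.5)/5-.5)
a=wonz(s,*G(272,160),.058);b=wonz(s,*G(264,270),.058); C=np.array([.5596,.2858])
d=b-a; print(a,b,np.degrees(np.arctan2(d[1],d[0])),'dist', abs(np.cross(d[:2],C-a[:2]))/np.linalg.norm(d[:2]),np.hypot(*(a[:2]-C)),np.hypot(*(b[:2]-C)))
# edge points left boundary per row
c=cv2.resize(im[r0:r0+120,c0:c0+160],None,fx=5,fy=5,interpolation=cv2.INTER_CUBIC).astype(float)
pts=[]
for v in range(165,266,10):
    l=cv2.GaussianBlur(c[v][None],(0,0),2)[0]; g=np.gradient(l); u=230+np.argmin(g[230:300]); q=wonz(s,*G(u,v),.058); pts.append(q[:2]); print(v,u,q.round(4))
pts=np.array(pts); vx,vy,x0,y0=cv2.fitLine(pts.astype(np.float32),cv2.DIST_HUBER,0,.01,.01).ravel(); print(np.degrees(np.arctan2(vy,vx)), abs(vx*(C[1]-y0)-vy*(C[0]-x0)))
E
```

```text
[0.54687829 0.29970452 0.058     ] [0.54124925 0.28084448 0.058     ] -106.61845889221222 dist 0.016166984737619933 0.018846157958032097 0.019008080983338702
165 271 [0.5465 0.2989 0.058 ]
175 270 [0.5459 0.2972 0.058 ]
185 268 [0.5451 0.2955 0.058 ]
195 268 [0.5447 0.2938 0.058 ]
205 267 [0.5442 0.2921 0.058 ]
215 266 [0.5436 0.2904 0.058 ]
225 265 [0.543  0.2887 0.058 ]
235 264 [0.5425 0.287  0.058 ]
245 264 [0.5421 0.2853 0.058 ]
255 263 [0.5416 0.2835 0.058 ]
265 261 [0.5408 0.2819 0.058 ]
71.942116 0.016622752957908982<stdin>:6: DeprecationWarning: Arrays of 2-dimensional vectors are deprecated. Use arrays of 3-dimensional vectors instead. (deprecated in NumPy 2.0)
```

```bash
python3 -m pendant '[{"translation":[3.2,0.1,0],"angular":[0,0,0],"hand":1},{"translation":[3.2,0.1,0],"angular":[0,0,0],"hand":1},{"translation":[3.2,0.1,0],"angular":[0,0,0],"hand":1},{"translation":[3.2,0.1,0],"angular":[0,0,0],"hand":1},{"translation":[3.2,0.1,0],"angular":[0,0,0],"hand":1},{"translation":[0,0,0],"angular":[0,0,0],"hand":1},{"translation":[0,0,0],"angular":[0,0,0],"hand":1},{"translation":[0,0,0],"angular":[0,0,0],"hand":1}]'
```

```text
time: 20.7
ee_pos: [0.5589, 0.2849, 0.1597]
eef_rot: [-0.566, -0.424, 0.566, -0.423]
ft_force: [0.3, 0.1, 0.3]
width: 0.087
```

```bash
python3 -m pendant '[{"translation":[0.07,0.09,-1],"angular":[0,0,0],"hand":1},{"translation":[0,0,-3],"angular":[0,0,0],"hand":1},{"translation":[0,0,-2.5],"angular":[0,0,0],"hand":1},{"translation":[0,0,-0.6],"angular":[0,0,0],"hand":1},{"translation":[0,0,0],"angular":[0,0,0],"hand":1}]'
python3 - <<'E'
from h import *
s,im=snap('wrist','w9'); print(s['time'],s['ee_pos'],s['width'])
E
```

```text
time: 21.2
ee_pos: [0.5592, 0.2856, 0.0882]
eef_rot: [-0.566, -0.424, 0.567, -0.424]
ft_force: [-0.6, -0.1, 0.3]
width: 0.0867
21.2 [0.55922468 0.28559951 0.08818689] 0.0867336476775418
```

View pics/w9.png

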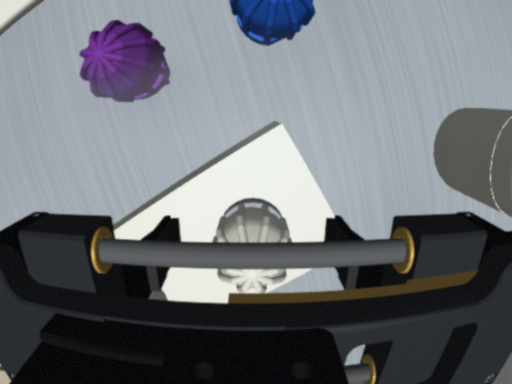

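```bash
python3 -m pendant '[{"translation":[0,0,0],"angular":[0,0,0],"hand":-1},{"translation":[0,0,0],"angular":[0,0,0],"hand":-1},{"translation":[0,0,0],"angular":[0,0,0],"hand":-1},{"translation":[0,0,0],"angular":[0,0,0],"hand":-1},{"translation":[0,0,0],"angular":[0,0,0],"hand":-1},{"translation":[0,0,0],"angular":[0,0,0],"hand":-1},{"translation":[0,0,0],"angular":[0,0,0],"hand":-1},{"translation":[0,0,0],"angular":[0,0,0],"hand":-1},{"translation":[0,0,0],"angular":[0,0,0],"hand":-1}]' 50
```

```text
time: 22.15
ee_pos: [0.56, 0.2858, 0.089]
eef_rot: [0.566, 0.424, -0.566, 0.424]
ft_force: [0.5, -1.0, 0.7]
width: 0.0427
```

```bash
python3 -m pendant '[{"translation":[0,0,1],"angular":[0,0,0],"hand":-1},{"translation":[0,0,4],"angular":[0,0,0],"hand":-1},{"translation":[0,0,5],"angular":[0,0,0],"hand":-1},{"translation":[0,0,5],"angular":[0,0,0],"hand":-1},{"translation":[0,-2,5],"angular":[0,0,0],"hand":-1},{"translation":[-0.05,-3,1],"angular":[0,0,0.5],"hand":-1},{"translation":[-0.05,-3.3,0],"angular":[0,0,0.5],"hand":-1},{"translation":[-0.05,-3.3,0],"angular":[0,0,0.5],"hand":-1},{"translation":[-0.05,-3.3,0],"angular":[0,0,0.5],"hand":-1},{"translation":[-0.05,-3.3,0],"angular":[0,0,0.5],"hand":-1},{"translation":[-0.05,-3.3,0],"angular":[0,0,0.2],"hand":-1},{"translation":[-0.05,-3.3,0],"angular":[0,0,0],"hand":-1},{"translation":[-0.05,-3,0],"angular":[0,0,0],"hand":-1},{"translation":[-0.1,-0.5,0],"angular":[0,0,0],"hand":-1},{"translation":[0,0,0],"angular":[0,0,0],"hand":-1},{"translation":[0,0,0],"angular":[0,0,0],"hand":-1}]'
python3 - <<'E'
from h import *
s,im=snap('wrist','w10'); print(s['time'],s['ee_pos'],s['width'],R.from_quat(s['eef_rot']).as_matrix().round(4).tolist())
c=cv2.imread('pics/w10.png'); cv2.imwrite('pics/w10c.png',cv2.resize(c[60:310,120:390],None,fx=2.4,fy=2.4,interpolation=cv2.INTER_CUBIC))
snap('scene','s10')
c=cv2.imread('pics/s10.png'); cv2.imwrite('pics/s10c.png',cv2.resize(c[80:220,200:340],None,fx=4,fy=4,interpolation=cv2.INTER_CUBIC))
E
```

```text
time: 23.75
ee_pos: [0.5549, 0.0056, 0.2957]
eef_rot: [0.556, 0.437, -0.556, 0.437]
ft_force: [-0.5, 0.5, -1.3]
width: 0.0423
23.75 [0.554868   0.00564053 0.29572293] 0.042340837420575414 [[0.0004, 0.9719, -0.2354], [0.0005, -0.2354, -0.9719], [-1.0, 0.0003, -0.0006]]
```

View pics/w10c.png

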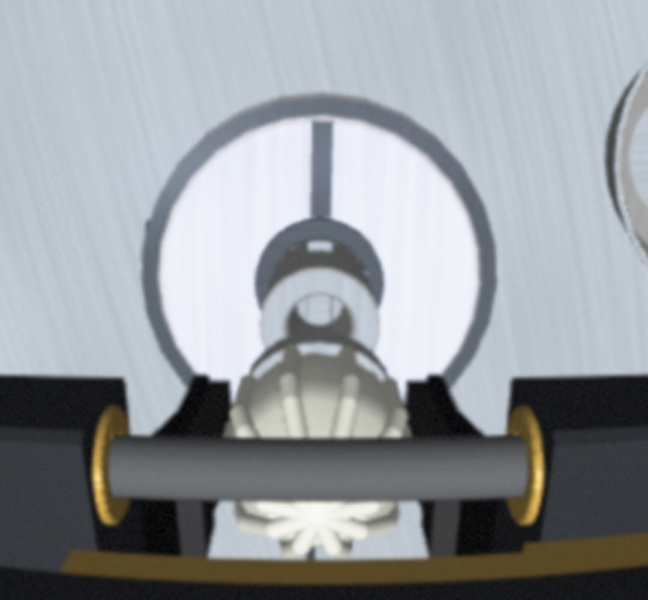

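View pics/s10c.png

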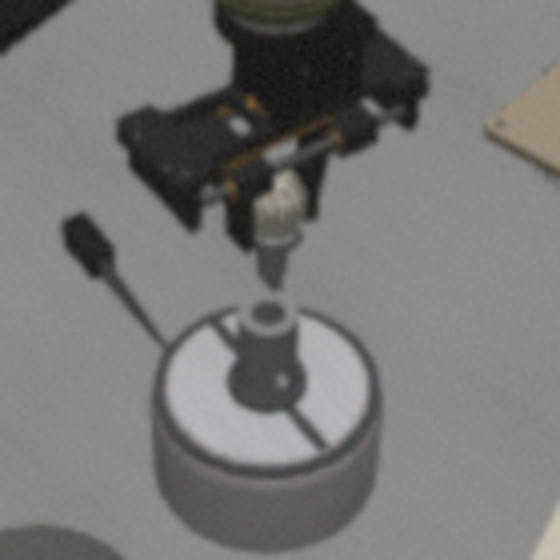

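```bash
python3 - <<'E'
from h import *
s=ld('w10'); im=cv2.imread('pics/w10.png'); f=6
c=cv2.resize(im[130:240,200:310],None,fx=f,fy=f,interpolation=cv2.INTER_CUBIC)
t=np.linspace(0,6.2832,60)
def ci(C,rad,z,col):
    q=np.array([wproj(s,[C[0]+rad*np.cos(a),C[1]+rad*np.sin(a),z]) for a in t]); q=np.c_[(q[:,1]-200+.5)*f-.5,(q[:,0]-130+.5)*f-.5]
    cv2.polylines(c,[np.round(q).astype(np.int32)],False,col,1)
J=(.5548,.0025); ci(J,.022,.187,(0,0,255)); ci(J,.012,.187,(0,0,255))
P=s['ee_pos'][:2]; z=s['ee_pos'][2]-.0305; ci(P,.02,z,(0,160,0)); ci(P,.022,z+.015,(255,0,0)); ci(P,.02,z+.01,(0,255,255))
cv2.imwrite('pics/w10o.png',c)
E
```

```text
(no output)
```

View pics/w10o.png

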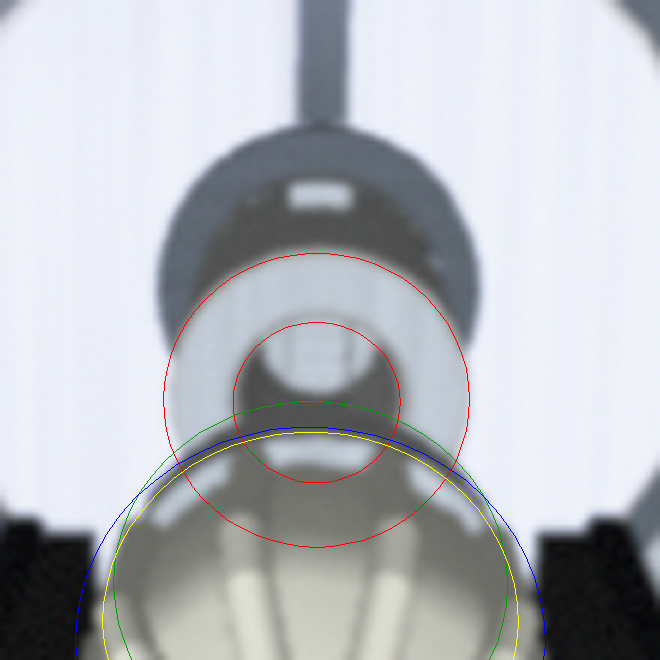

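```bash
python3 - <<'E'
from h import *
f=5
a,b=[cv2.resize(cv2.imread(f'pics/{n}.png')[185:255,205:305],None,fx=f,fy=f,interpolation=cv2.INTER_CUBIC) for n in('w9','w10')]
cv2.imwrite('pics/cmp.png',np.vstack([a[:290],b[:290]]))
for n in ('w9','w10'):
    s=ld(n); z=s['ee_pos'][2]-.0305; 
    M=R.from_quat(s['eef_rot']).as_matrix(); u=-M[:2,2]; print(n,wproj(s,[s['ee_pos'][0]+.02*u[0],s['ee_pos'][1]+.02*u[1],z]))
E
```

```text
w9 [196.3680709  251.34950091]
w10 [196.43699266 251.27416506]
```

View pics/cmp.png

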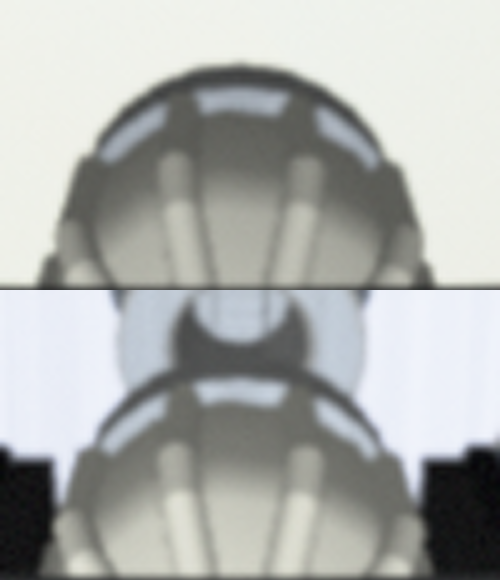

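```bash
python3 -m pendant '[{"translation":[0.01,-0.24,-1],"angular":[0,0,0],"hand":-1},{"translation":[0,0,-1.5],"angular":[0,0,0],"hand":-1},{"translation":[0,0,-1],"angular":[0,0,0],"hand":-1},{"translation":[0,0,0],"angular":[0,0,0],"hand":-1}]' 60
```

```text
time: 24.25
ee_pos: [0.5541, 0.0018, 0.258]
eef_rot: [-0.555, -0.438, 0.557, -0.436]
ft_force: [0.3, -0.2, -1.5]
width: 0.0426
```

```bash
python3 -m pendant '[{"translation":[0.06,0.06,-1],"angular":[0,0,0],"hand":-1},{"translation":[0,0,-1],"angular":[0,0,0],"hand":-1},{"translation":[0,0,-0.5],"angular":[0,0,0],"hand":-1},{"translation":[0,0,0],"angular":[0,0,0],"hand":-1}]'
```

```text
time: 24.65
ee_pos: [0.5553, 0.0025, 0.2344]
eef_rot: [-0.556, -0.437, 0.556, -0.436]
ft_force: [0.5, 0.5, -1.7]
width: 0.0426
```

```bash
python3 -m pendant '[{"translation":[-0.02,0.02,-0.3],"angular":[0,0,0],"hand":-1},{"translation":[0,0,-0.3],"angular":[0,0,0],"hand":-1},{"translation":[0,0,-0.2],"angular":[0,0,0],"hand":-1}]'
```

```text
time: 24.95
ee_pos: [0.5554, 0.0029, 0.2273]
eef_rot: [0.556, 0.437, -0.556, 0.437]
ft_force: [-1.1, 2.3, -0.2]
width: 0.0425
```

```bash
python3 -m pendant '[{"translation":[0,0,-0.2],"angular":[0,0,0],"hand":-1},{"translation":[0,0,-0.1],"angular":[0,0,0],"hand":-1},{"translation":[0,0,0],"angular":[0,0,0],"hand":-1}]'
```

```text
time: 25.25
ee_pos: [0.5553, 0.0029, 0.2242]
eef_rot: [-0.556, -0.437, 0.556, -0.437]
ft_force: [-2.0, 2.1, -1.8]
width: 0.0424
```

```bash
python3 -m pendant '[{"translation":[-0.03,0.04,-0.15],"angular":[0,0,0],"hand":-1},{"translation":[0,0,-0.15],"angular":[0,0,0],"hand":-1},{"translation":[0,0,0],"angular":[0,0,0],"hand":-1}]'
```

```text
time: 25.55
ee_pos: [0.5552, 0.0032, 0.2213]
eef_rot: [0.556, 0.437, -0.556, 0.437]
ft_force: [-1.9, 2.9, 0.7]
width: 0.0425
```

```bash
python3 -m pendant '[{"translation":[0,0,-0.15],"angular":[0,0,4],"hand":-1},{"translation":[0,0,-0.1],"angular":[0,0,-4],"hand":-1},{"translation":[0,0,-0.1],"angular":[0,0,-4],"hand":-1},{"translation":[0,0,-0.05],"angular":[0,0,4],"hand":-1}]'
```

```text
time: 25.95
ee_pos: [0.5553, 0.0035, 0.219]
eef_rot: [0.557, 0.436, -0.556, 0.436]
ft_force: [-10.4, 2.3, 16.9]
width: 0.0424
```

```bash
python3 -m pendant '[{"translation":[-0.05,0.01,-0.05],"angular":[0,0,4],"hand":-1},{"translation":[-0.03,0,-0.05],"angular":[0,0,-4],"hand":-1},{"translation":[0,0,0],"angular":[0,0,-4],"hand":-1},{"translation":[0,0,0],"angular":[0,0,4],"hand":-1}]'
```

```text
time: 26.35
ee_pos: [0.5551, 0.0034, 0.2183]
eef_rot: [0.557, 0.435, -0.556, 0.437]
ft_force: [-5.3, 2.5, 13.2]
width: 0.0425
```

```bash
python3 -m pendant '[{"translation":[-0.04,0.02,-0.1],"angular":[0,0,4],"hand":-1},{"translation":[0,0,-0.05],"angular":[0,0,-4],"hand":-1},{"translation":[0,0,0],"angular":[0,0,-4],"hand":-1},{"translation":[0,0,0],"angular":[0,0,4],"hand":-1}]'
```

```text
time: 26.75
ee_pos: [0.5551, 0.0035, 0.2178]
eef_rot: [0.558, 0.435, -0.556, 0.437]
ft_force: [-7.6, 1.8, 21.5]
width: 0.0426
```

```bash
python3 -m pendant '[{"translation":[-0.05,0.02,-0.03],"angular":[0,0,4],"hand":-1},{"translation":[0,0,0],"angular":[0,0,-4],"hand":-1},{"translation":[0,0,0],"angular":[0,0,-4],"hand":-1},{"translation":[0,0,0],"angular":[0,0,4],"hand":-1},{"translation":[0,0,0],"angular":[0,0,4],"hand":-1},{"translation":[0,0,0],"angular":[0,0,-4],"hand":-1},{"translation":[0,0,0],"angular":[0,0,-4],"hand":-1},{"translation":[0,0,0],"angular":[0,0,4],"hand":-1}]'
```

```text
time: 27.55
ee_pos: [0.5551, 0.0035, 0.2178]
eef_rot: [0.558, 0.435, -0.556, 0.437]
ft_force: [-6.4, 1.1, 22.8]
width: 0.0425
```

```bash
python3 -m pendant '[{"translation":[-0.03,0,-0.06],"angular":[0,0,4],"hand":-1},{"translation":[0,0,0],"angular":[0,0,-4],"hand":-1},{"translation":[0,0,0],"angular":[0,0,-4],"hand":-1},{"translation":[0,0,0],"angular":[0,0,4],"hand":-1}]'
python3 - <<'E'
from h import *
s,_=snap('wrist','w11'); print(s['time'],s['ee_pos'],s['ft_force'],s['torque'])
snap('scene','s11')
c=cv2.imread('pics/s11.png'); cv2.imwrite('pics/s11c.png',cv2.resize(c[110:210,220:320],None,fx=5.5,fy=5.5,interpolation=cv2.INTER_CUBIC))
c=cv2.imread('pics/w11.png'); cv2.imwrite('pics/w11c.png',cv2.resize(c[160:255,190:320],None,fx=5.5,fy=5.5,interpolation=cv2.INTER_CUBIC))
E
```

```text
time: 27.95
ee_pos: [0.555, 0.0036, 0.2178]
eef_rot: [0.558, 0.434, -0.555, 0.437]
ft_force: [-7.8, 1.1, 26.2]
width: 0.0428
27.95 [0.55504321 0.00357416 0.21775442] [-7.79889702  1.14608074 26.21788843] [ 0.25268755  1.74936906 -0.63365863]
```

View pics/w11c.png

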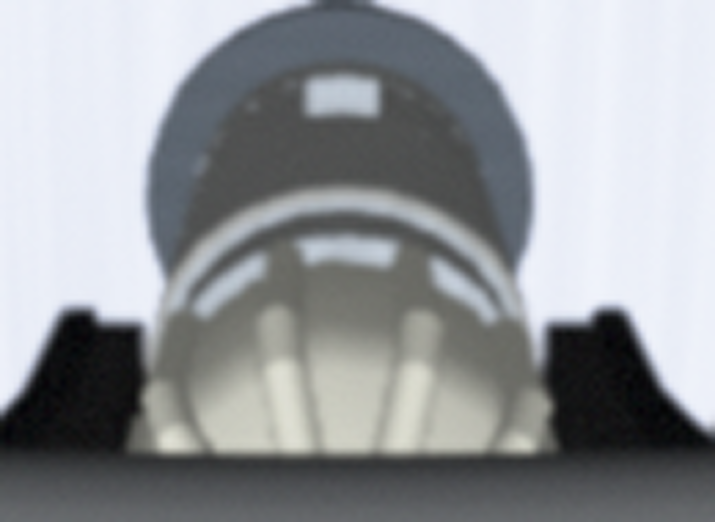

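View pics/s11c.png

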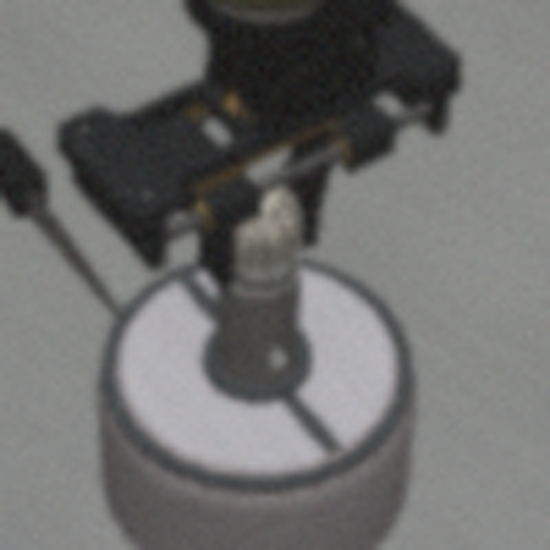

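```bash
python3 - <<'E'
from h import *
s=ld('w11'); M=R.from_quat(s['eef_rot']).as_matrix(); print(M[:,0].round(4)); u=np.array([.2588,.9659]); C=np.array([.5548,.0025])
for C in (np.array([.5548,.0025]),np.array([.555,.0033])):
  print('nose',wproj(s,[*(C+.022*u),.187])[0], 'collar g', [round(wproj(s,[*(C+.02*u),.187+g])[0],2) for g in (0,.001,.002,.003,.004)], 'collar top',[round(wproj(s,[*(C+.02*u),.197+g])[0],2) for g in (0,.001,.002,.003,.004)])
  q=[wproj(s,[*(C+.022*np.array([np.cos(a),np.sin(a)])),.187])[1] for a in np.linspace(0,6.28,90)]; print(min(q),max(q))
im=cv2.imread('pics/w11.png',0); print(im[188:212,250:255].mean(1).round().tolist())
E
```

```text
[ 0.0057 -0.0011 -1.    ]
nose 194.84151058269626 collar g [np.float64(198.11), np.float64(198.6), np.float64(199.09), np.float64(199.59), np.float64(200.09)] collar top [np.float64(203.24), np.float64(203.78), np.float64(204.33), np.float64(204.89), np.float64(205.46)]
215.08714533474975 287.0160253811143
nose 193.48770148887888 collar g [np.float64(196.76), np.float64(197.25), np.float64(197.73), np.float64(198.22), np.float64(198.72)] collar top [np.float64(201.82), np.float64(202.36), np.float64(202.9), np.float64(203.45), np.float64(204.01)]
215.0346343281771 287.0731392673638
[80.0, 81.0, 80.0, 80.0, 83.0, 104.0, 142.0, 172.0, 183.0, 169.0, 124.0, 88.0, 83.0, 87.0, 118.0, 161.0, 187.0, 190.0, 178.0, 148.0, 117.0, 109.0, 110.0, 111.0]
```

```bash
python3 -m pendant '[{"translation":[0,0,0.2],"angular":[0,0,0],"hand":-1},{"translation":[0,0,0.15],"angular":[0,0,0],"hand":-1}]'
```

```text
time: 28.25
ee_pos: [0.5549, 0.0035, 0.218]
eef_rot: [0.557, 0.436, -0.555, 0.438]
ft_force: [10.8, 3.7, -12.6]
width: 0.0424
```

```bash
python3 -m pendant '[{"translation":[0,0,-0.13],"angular":[0,0,0],"hand":-1},{"translation":[0,0,0],"angular":[0,0,0],"hand":-1}]'
```

```text
time: 28.45
ee_pos: [0.555, 0.0035, 0.2179]
eef_rot: [0.557, 0.436, -0.555, 0.438]
ft_force: [1.8, 1.6, 9.6]
width: 0.0424
```

```bash
python3 -m pendant '[{"translation":[0,0,0.03],"angular":[0,0,0],"hand":1},{"translation":[0,0,0],"angular":[0,0,0],"hand":1},{"translation":[0,0,0],"angular":[0,0,0],"hand":1},{"translation":[0,0,0],"angular":[0,0,0],"hand":1},{"translation":[0,0,0],"angular":[0,0,0],"hand":1},{"translation":[0,0,0.5],"angular":[0,0,0],"hand":1},{"translation":[0,0,2],"angular":[0,0,0],"hand":1}]'
```

```text
time: 29.15
ee_pos: [0.5522, 0.0033, 0.2403]
eef_rot: [-0.555, -0.438, 0.557, -0.436]
ft_force: [0.5, -0.1, 0.1]
width: 0.0847
```

```bash
python3 -m pendant '[{"translation":[0,0,4],"angular":[0,0,0],"hand":1},{"translation":[-1,-3,3],"angular":[0,0,0],"hand":1},{"translation":[-1,-4,2],"angular":[0,0,0],"hand":1},{"translation":[-1,-4,0],"angular":[0,0,0],"hand":1},{"translation":[-1,-4,0],"angular":[0,0,0],"hand":1},{"translation":[0,0,0],"angular":[0,0,0],"hand":1},{"translation":[0,0,0],"angular":[0,0,0],"hand":1}]'
python3 - <<'E'
from h import *
s,_=snap('wrist','w12'); print(s['time'],s['ee_pos'],s['ft_force'])
snap('top','t12'); snap('scene','s12')
c=cv2.imread('pics/s12.png'); cv2.imwrite('pics/s12c.png',cv2.resize(c[90:280,180:400],None,fx=3.5,fy=3.1,interpolation=cv2.INTER_CUBIC))
c=cv2.imread('pics/w12.png'); cv2.imwrite('pics/w12c.png',cv2.resize(c[0:220,100:400],None,fx=2.6,fy=2.6,interpolation=cv2.INTER_CUBIC))
E
```

```text
time: 29.85
ee_pos: [0.5129, -0.1472, 0.3316]
eef_rot: [0.557, 0.436, -0.556, 0.436]
ft_force: [0.3, 0.8, 0.5]
width: 0.087
29.85 [ 0.51294601 -0.14723666  0.33164601] [0.29492475 0.83737323 0.53392831]
```

View pics/w12c.png

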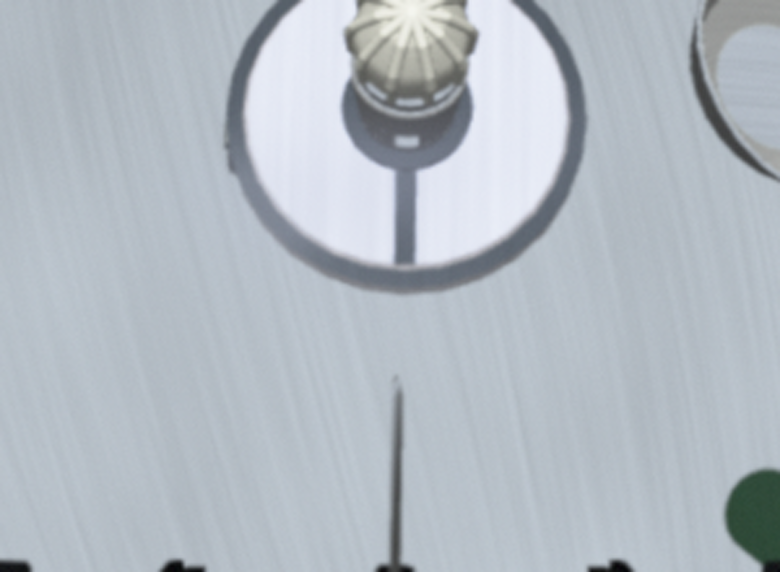

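View pics/s12c.png

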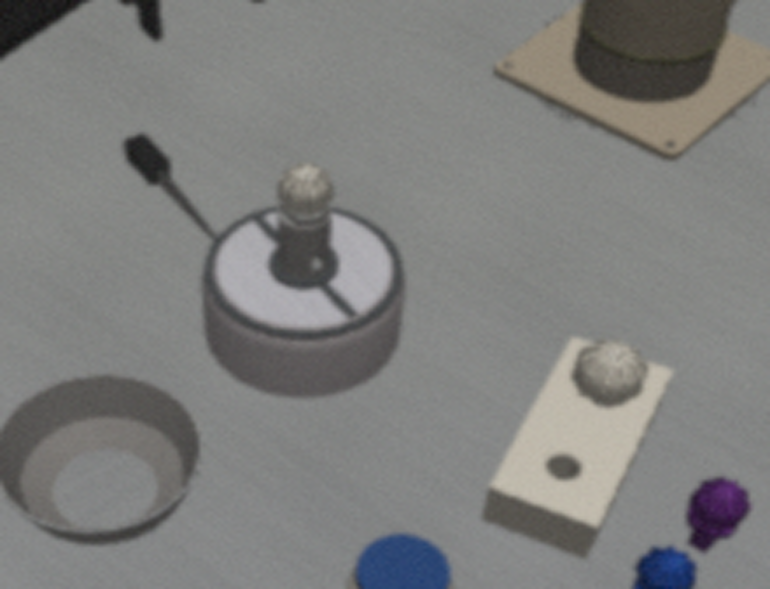

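View pics/t12.png

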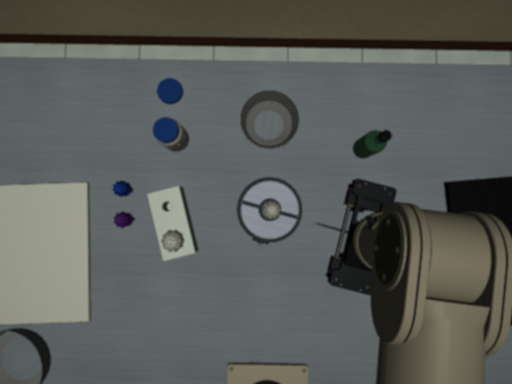

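```bash
python3 - <<'E'
from h import *
g=lambda n:cv2.imread(f'pics/{n}.png',0).astype(np.float32)
box=(slice(206,240),slice(222,282))
for a,b in [('w9','w10'),('w10','w11'),('w9','w11')]:
    A=np.eye(2,3,dtype=np.float32); cc,A=cv2.findTransformECC(g(a)[box],g(b)[box],A,cv2.MOTION_AFFINE)
    print(a,b,cc,A.round(3).tolist(), (A@[30,17,1]-[30,17]).round(2))
s=ld('w11');M=R.from_quat(s['eef_rot']).as_matrix()
P=lambda v:wproj(s,np.array(s['ee_pos'])+M@np.array(v))
for dx in (0,-.001,-.002): print(P([.0+dx,0,-.021]),P([.01+dx,.0,-.021]))
E
```

```text
w9 w10 0.9755236666011047 [[1.00600004196167, 0.004000000189989805, -0.20999999344348907], [0.0020000000949949026, 0.9850000143051147, 0.032999999821186066]] [ 0.03 -0.16]
w10 w11 0.9318784807743292 [[1.0130000114440918, 0.00800000037997961, -0.3240000009536743], [0.006000000052154064, 0.9649999737739563, 0.3100000023841858]] [ 0.21 -0.11]
w9 w11 0.8758374133046816 [[1.0190000534057617, 0.013000000268220901, -0.5519999861717224], [0.006000000052154064, 0.9390000104904175, 0.6779999732971191]] [ 0.22 -0.16]
[211.96127016 251.13624069] [205.6135459  251.19207381]
[212.64190481 251.13026739] [206.21302386 251.18679129]
[213.33151211 251.12421799] [206.81996918 251.18144501]
```

```bash
python3 -m pendant '[{"translation":[1,3.75,-1],"angular":[0,0,0],"hand":1},{"translation":[1.1,3.75,-1],"angular":[0,0,0],"hand":1},{"translation":[1.1,3.75,-1],"angular":[0,0,0],"hand":1},{"translation":[1,3.75,0],"angular":[0,0,0],"hand":1},{"translation":[0,0,0],"angular":[0,0,0],"hand":1},{"translation":[0,0,0],"angular":[0,0,0],"hand":1},{"translation":[0,0,0],"angular":[0,0,0],"hand":1}]'
```

```text
time: 30.7
ee_pos: [0.5552, 0.003, 0.3015]
eef_rot: [-0.556, -0.437, 0.556, -0.437]
ft_force: [0.5, -0.5, -0.2]
width: 0.087
```

```bash
python3 -m pendant '[{"translation":[-0.03,0,-3],"angular":[0,0,0],"hand":1},{"translation":[0,0,-3],"angular":[0,0,0],"hand":1},{"translation":[0,0,-1.8],"angular":[0,0,0],"hand":1},{"translation":[0,0,-0.5],"angular":[0,0,0],"hand":1},{"translation":[0,0,0],"angular":[0,0,0],"hand":1},{"translation":[0,0,0],"angular":[0,0,0],"hand":1}]'
```

```text
time: 31.3
ee_pos: [0.5554, 0.0031, 0.2197]
eef_rot: [0.557, 0.436, -0.556, 0.437]
ft_force: [-0.2, -0.2, -0.3]
width: 0.0877
```

```bash
python3 -m pendant '[{"translation":[0,0,0],"angular":[0,0,0],"hand":-1},{"translation":[0,0,0],"angular":[0,0,0],"hand":-1},{"translation":[0,0,0],"angular":[0,0,0],"hand":-1},{"translation":[0,0,0],"angular":[0,0,0],"hand":-1},{"translation":[0,0,0],"angular":[0,0,0],"hand":-1},{"translation":[0,0,0],"angular":[0,0,0],"hand":-1},{"translation":[0,0,0],"angular":[0,0,0],"hand":-1},{"translation":[0,0,0],"angular":[0,0,0],"hand":-1},{"translation":[0,0,0],"angular":[0,0,0],"hand":-1}]' 60
```

```text
time: 32.2
ee_pos: [0.555, 0.0035, 0.2185]
eef_rot: [0.556, 0.437, -0.556, 0.437]
ft_force: [1.9, -0.4, -1.2]
width: 0.0426
```

Grip taken afresh at TCP z 0.2185; now a light press with twists, watching whether it sinks.

```bash
python3 -m pendant '[{"translation":[0,0,-0.1],"angular":[0,0,3],"hand":-1},{"translation":[0,0,-0.08],"angular":[0,0,-3],"hand":-1},{"translation":[0,0,0],"angular":[0,0,-3],"hand":-1},{"translation":[0,0,0],"angular":[0,0,3],"hand":-1}]'
```

```text
time: 32.6
ee_pos: [0.5551, 0.0036, 0.2184]
eef_rot: [0.557, 0.436, -0.556, 0.437]
ft_force: [-5.7, -0.6, 12.8]
width: 0.0425
```

```bash
python3 -m pendant '[{"translation":[0,0,-0.05],"angular":[0,0,4],"hand":-1},{"translation":[0,0,0],"angular":[0,0,-4],"hand":-1},{"translation":[0,0,0],"angular":[0,0,-4],"hand":-1},{"translation":[0,0,0],"angular":[0,0,4],"hand":-1}]'
```

```text
time: 33.0
ee_pos: [0.5551, 0.0036, 0.2183]
eef_rot: [0.557, 0.435, -0.557, 0.437]
ft_force: [-7.2, 0.3, 18.2]
width: 0.0426
```

```bash
python3 -m pendant '[{"translation":[-0.05,0,-0.1],"angular":[0,0,4],"hand":-1},{"translation":[0,0,0],"angular":[0,0,-4],"hand":-1},{"translation":[0,0,0],"angular":[0,0,-4],"hand":-1},{"translation":[0,0,0],"angular":[0,0,4],"hand":-1}]'
```

```text
time: 33.4
ee_pos: [0.5551, 0.0036, 0.2183]
eef_rot: [0.557, 0.435, -0.556, 0.437]
ft_force: [-7.6, -0.7, 24.3]
width: 0.0424
```

```bash
python3 -m pendant '[{"translation":[0.03,0,0.2],"angular":[0,0,0],"hand":-1},{"translation":[0,0,0],"angular":[0,0,0],"hand":-1}]'
```

```text
time: 33.6
ee_pos: [0.555, 0.0036, 0.2184]
eef_rot: [0.556, 0.436, -0.556, 0.437]
ft_force: [-2.3, -0.1, 10.4]
width: 0.0421
```

```bash
python3 -m pendant '[{"translation":[0,0,0.05],"angular":[0,0,0],"hand":1},{"translation":[0,0,0],"angular":[0,0,0],"hand":1},{"translation":[0,0,0],"angular":[0,0,0],"hand":1},{"translation":[0,0,0],"angular":[0,0,0],"hand":1},{"translation":[0,0,0],"angular":[0,0,0],"hand":1},{"translation":[0,0,0],"angular":[0,0,0],"hand":1},{"translation":[0,0,1],"angular":[0,0,0],"hand":1},{"translation":[0,0,3],"angular":[0,0,0],"hand":1},{"translation":[0,0,4],"angular":[0,0,0],"hand":1},{"translation":[-0.5,-2,3],"angular":[0,0,0],"hand":1},{"translation":[-1,-4,0],"angular":[0,0,0],"hand":1},{"translation":[-1,-4,0],"angular":[0,0,0],"hand":1},{"translation":[-1,-4,0],"angular":[0,0,0],"hand":1},{"translation":[0,0,0],"angular":[0,0,0],"hand":1},{"translation":[0,0,0],"angular":[0,0,0],"hand":1}]'
python3 - <<'E'
from h import *
s,_=snap('wrist','w13'); print(s['time'],s['ee_pos'],s['ft_force'],s['width'])
snap('scene','s13')
c=cv2.imread('pics/s13.png'); cv2.imwrite('pics/s13c.png',cv2.resize(c[90:280,180:400],None,fx=3.5,fy=3.1,interpolation=cv2.INTER_CUBIC))
E
```

```text
time: 35.1
ee_pos: [0.5196, -0.1372, 0.3283]
eef_rot: [0.557, 0.436, -0.556, 0.436]
ft_force: [-0.2, 1.2, 0.4]
width: 0.0871
35.1 [ 0.51956069 -0.13717921  0.32830876] [-0.23801999  1.1912364   0.38225214] 0.08708179969913261
```

View pics/s13c.png

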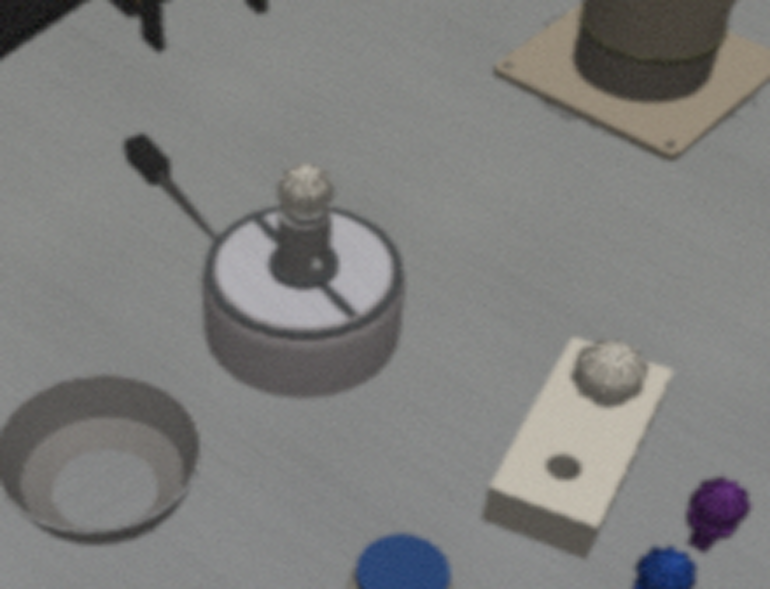

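View pics/w13.png

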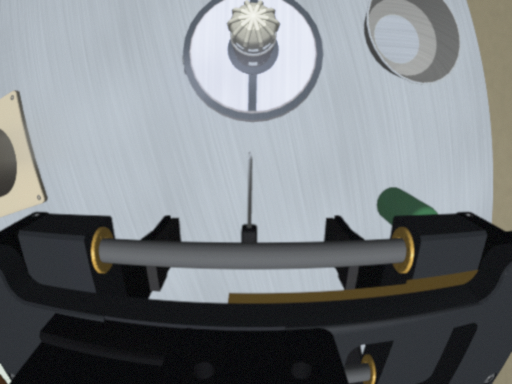

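```bash
python3 -c "
from bench import r
print(r.close_job())"
```

```text
the job is handed in; nothing more can be done
None
```

The changeover is done and handed in at about 35 s of the 72 s allowed; no verdict was given.

- **Freeing the big reamer:** I drove the drift through the slot, and the push peaked at about 19 N and then fell to about 5 N as the taper let go. I estimate a lift of about 4 mm. That comes from the drift's travel, and the scene camera showed the dome rise by about a pixel.
- **Drift and big reamer:** I laid the drift flat on the worktop, with its grip about 0.28 m from the juicer's centre. I then stood the big reamer in the once-empty rack hole. The last pictures show both in place, and the bowl and jar look undisturbed. The bottle was not compared closely.
- **Small reamer:** Its tang went into the slot, and I pressed it home with twists of about 4 degrees, with 26 N the highest push I read. After letting go I gripped it again and twisted it at 24 N; it sank only about 0.2 mm. An upward pull of 12.6 N while I was easing off the press did not move it either.

**Doubtful check:** the gap under the small reamer's collar could not be seen clearly. One edge in the wrist picture suggested about 0.2 mm and the other up to about 2 mm, which I put down to a chamfer on the collar. A comparison of the wrist pictures could not rule out a small slip in the hand before I re-gripped it. I relied on the tool height, which puts the reamer within about 0.5 mm of home, and on the hard stop. The last wrist and scene pictures show it upright and let go, with the arm clear of everything.

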